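# Press a vial stopper home and hold the vial up for seal inspection

## Task

The amber vial standing in the nest of the hand-lever press has its grey stopper only half in: pull the lever all the way down to press the stopper fully home, then ease the lever slowly back up to its rest without letting it fly back. Then lift the vial out of the press and present it at the inspection station, upright and still in the air with its neck, just under the stopper, centred on the lens axis midway between the lens and the light panel. Finish while holding it there - do not put it down or let go - and leave the other things on the bench where they stand.

Things in the scene. Friction and masses are not known exactly. Their poses are not given: they have to be found in the camera images.
- press: Grey bench press, fixed. Base plate 225 x 110 x 12 mm. Origin: on the bench under the axis of the vial nest; its -x axis points along the lowered lever towards the operator, y is parallel to the hinge, z up. The base plate reaches from x -67 to +157 mm. Vial nest: white cup, 52 mm outside, top 22 mm above the bench, inner floor 14 mm above the bench, 1.8 mm play round the vial. The two hinge cheeks stand at x 91 to 137 mm, y +-24 mm, 124 mm high.
- nest (a point): Centre of the vial nest's inner floor, on which the vial stands: 14 mm above the bench.
- lever_hinge (a point): Axis of the lever's hinge, midway between the cheeks: 110 mm behind the nest's axis (press +x), 106 mm above the bench; the hinge line is parallel to press y.
- lever_grip (a point): Middle of the lever's black handle, a freely revolving cylinder, 24 mm in diameter, 80 mm long, parallel to the hinge: 220 mm from the hinge line, 55 mm to press +y of the lever's bar. Up at rest its axis is 31 mm on the nest's side of the hinge, 324 mm above the bench; down, the lever is level, handle 106 mm up. It can be pinched from above, fingers on its press -x and +x sides.
- lever (a joint): Lever angle in rad: 0 = at its rest, up (82 degrees above level); it grows as the handle is pulled towards press -x and down. The white foot under the lever meets the raised stopper at about 1.37 and has pressed it home at about 1.43, where the lever stops. A spring drives it back up: about 2 N felt at the handle at the top, 5 N at the bottom, plus 5 N while the stopper goes in. Let go from the bottom it flies up at 2 to 3 rad/s; it does not stay where it is left.
- vial: The vial to be sealed: amber glass, standing in the press nest at the start. Origin: centre of its underside, z up along its axis. Body 30 mm in diameter up to 47 mm height, tapering to a neck of 17 mm with a 20 mm lip, 70 mm high without the stopper. About 65 g.
- vial_neck (a point): Point on the vial's axis at its lip, 70 mm above its underside, just under the stopper's flange when home.
- stopper (a joint): How far the grey rubber stopper (flange 20 mm in diameter, 4 mm thick) has gone into the vial, in m from its half-in position: 0 = flange standing 7 mm above the lip, 0.007 = home on the lip. It stays where it is pressed (about 9 N to move it).
- station: Inspection station, fixed: aluminium base plate 110 x 300 x 10 mm with a small camera on a post and an upright square light panel facing it. Origin: on the bench under the viewing point; +y points from the lens to the light panel, z up. Lens front at y -85 mm (35 mm in diameter, camera and lens reach back to y -180 mm, 157 mm high); face of the light panel at y +85 mm, 110 mm square, its top 195 mm above the bench, 15 mm thick. Open to both sides along x and above.
- view (a point): Viewing point: on the lens axis, midway between lens and light panel, 140 mm above the bench. Axes as the station's.
- vial_b: Bystander: another vial of the same kind, stopper already home (74 mm high), on the bench beside the press, on its -y side. Origin at the centre of its underside.
- vial_c: Bystander: another vial of the same kind, stopper already home, on the bench beside the press, on its +y side. Origin at the centre of its underside.
- rack: Bystander: blue tube rack 68 x 200 x 74 mm with stoppered tubes up to 114 mm high. Origin at the centre of its underside, long side along y.
- bottle: Bystander: bottle 74 mm in diameter, 150 mm high. Origin at the centre of its underside.
- dish: Bystander: steel dish with spare stoppers, 72 mm in diameter, 18 mm high. Origin at the centre of its underside.
- spatula: Bystander: thin steel double-ended lab spatula, 176 mm long, 5 mm high, lying flat along its x axis.
Things that resemble listed ones, but are neither listed nor needed, are in the scene too. What is shaped like the vial but green or yellow is not meant.

How it is judged:
By the outcome, as a careful person would: the job done as asked, in the order asked, and still so for the second after the job is handed in, while the arm keeps its last pose, push and grip.
It also fails if it takes over 72 s, if anything falls off the work surface, if the arm or the gripper's body presses on something with over 40 N, if the wrist force passes 120 N, or if a joint passes its speed limit or range.

## Robot

A 6-joint arm with a two-finger parallel gripper is mounted at the origin on the work surface. World frame = base frame: x ahead of the robot, y to its left, z up, the work surface at z = 0. Lengths are in m, angles in degrees, forces in N, time in s.
With the tool pointing down it reaches from about 0.375 to 0.9 m from the base axis. Payload 3.1 kg.
Tool frame: the origin (TCP) lies on the centre line of the jaws, within the pads' length; the fingertips stand 8 mm ahead of it and the grasp point (between the pads) lies 11 mm behind it; z points along the fingers, y is the direction in which the jaws open and shut (so a half turn about z gives the same grasp; the last joint's range is limited). The gripper opens to 87 mm and grips with 3 to 60 N. Pads are 19 mm wide; open, the fingers measure 117 mm over their backs; the gripper's body (75 mm by 190 mm) begins 51 mm behind the grasp point.
Start: joints at [63.799, 30.224, 82.088, -0, 67.689, -10.227], TCP at [0.172, 0.601, 0.231] pointing down, gripper open.
Joint ranges: [-176.69, 176.69], [-43.24, 126.21], [12.49, 139.97], [-82, 262], [0, 151.66], [-163.58, 163.58]. Speed limits (degrees/s): [159.86, 159.86, 180, 180, 180, 180].

## Interface

Orientations are given as a 3x3 rotation matrix whose columns are the frame's x, y, z axes.
In Python, from rig import * gives the robot as it stands. The module is installed in compiled form; this text tells all that it offers.
- The arm moves only by the tool arm_command, never from a script. Its argument "commands" is a list of rows, each an object with "translation": the shift along the tool's x, y, z scaled (see below), a list of three; "dr": the turn, a rotation vector about the tool's x, y, z scaled (see below), a list of three; "jaw": the closure, from 0 (fully open) to 1 (shut). In form: [{"translation": [x, y, z], "dr": [ax, ay, az], "jaw": jaw}, ...]. A call has 1 to 12 rows; each row shifts and turns the commanded pose from where the row before left it, along the tool's axes as they then stand; what a row does not reach is not made up. The controller multiplies each number of a shift by 25 mm and each number of a turn by 6 degrees. A row lasts 1/12 s, in which the tool goes at most 41.7 mm and 7.16 degrees, less where a joint would pass 70% of its speed; a pose out of reach is approached as far as the arm can. A call with a number of a shift or a turn outside -1 to 1 is refused whole. A call with a gripper value outside its range is refused whole. The fingers move at their own pace and stop on an object; the grip force is fixed at half the most. Time passes only in rows, so rows that do not move let the fingers close. It gives the time, the measured TCP pose, the force and the opening at its end, in the units of the state.
- read_state(): the state, without advancing time (a new reading comes with each control period).
- capture(name): name is "side" or "top"; returns (picture, depth): 400x640x3 uint8, red, green, blue; 400x640 float32, m along the optical axis (not along the pixel's ray), 0 where there is no reading.
- camera_model(name): a dict with "intrinsics" (3x3 intrinsics, pixels), "k1" (the pictures are not rectified: a ray, as slopes to the right and down, at radius r is drawn at 1 + k1 r^2 times it, then the intrinsics apply), "pose" (4x4, takes a point from camera to world coordinates). Camera axes: x right, y down, z forward; pixel columns grow to the right and rows downward; lengths in m; the calibration is good to about 2 mm. A picture is of the moment at which its call begins. camera_model takes no time and is no camera call.
- hand_in(): hands the job in, once; it reports no verdict.
The state is a dict: "time_s": time; "joint_positions": joint angles; "qvel": joint speeds; "tau": joint torques, N m; "position": TCP position; "tcp_rot": TCP orientation; "force": force on the tool from outside, world axes, zero at the start; "moment": the same for the moment, N m; "opening": opening from 0.0 (shut) to 1.0 (fully open).
Only numpy, scipy, OpenCV 4.12 (cv2) and the standard library are available. Lean on these libraries where they do the work, as an engineer would, in place of code of your own. Each camera call takes 0.05 s, during which the arm holds its last target.

## Working session

There is one attempt and no reset: what is moved stays moved. The work goes in short steps, Python scripts to look and compute and a tool call to move; the robot and the scene stay as the last step left them, time stands still between calls to the robot, and variables do not carry over. Pictures are saved under pics/ and viewed, and the job is handed in when it is done.

Besides the shell and the picture viewer there is one more tool, called after "Request:" as name([rows], argument=value, ...), one row to a line, values as JSON. arm_command: Moves the arm, as the interface text tells. Its arguments: {"type":"object","properties":{"commands":{"type":"array"}},"required":["commands"]}

```bash
mkdir -p pics; cat > h.py <<'E'
from rig import *
import numpy as np, cv2
def snap(n,tag):
    p,d=capture(n); cv2.imwrite(f'pics/{tag}.png',p[:,:,::-1]); np.save(f'pics/{tag}.npy',d); return p,d
def ray(n,u,v):
    m=camera_model(n);K=np.array(m['intrinsics']);P=np.array(m['pose'])
    x=(u-K[0,2])/K[0,0];y=(v-K[1,2])/K[1,1];rd=np.hypot(x,y);r=rd
    for _ in range(30): r=rd/(1+m['k1']*r*r)
    s=r/rd if rd>0 else 1
    return P[:3,3],P[:3,:3]@np.array([x*s,y*s,1.])
def atz(n,u,v,z):
    o,d=ray(n,u,v); return o+d*(z-o[2])/d[2]
def atd(n,u,v,dep):
    o,d=ray(n,u,v); return o+d*dep
def proj(n,X):
    m=camera_model(n);K=np.array(m['intrinsics']);P=np.array(m['pose'])
    c=P[:3,:3].T@(np.array(X)-P[:3,3]);a=c[:2]/c[2];a=a*(1+m['k1']*(a@a));return K[0,0]*a[0]+K[0,2],K[1,1]*a[1]+K[1,2]
E
python3 - <<'E'
from h import *
for n in('side','top'):
    snap(n,n+'0');m=camera_model(n);print(n,m)
s=read_state();print(s)
E
```

```text
side {'intrinsics': array([[498.08033903,   0.        , 322.63941644],
       [  0.        , 498.08033903, 198.93448979],
       [  0.        ,   0.        ,   1.        ]]), 'k1': 0.008325139261728145, 'pose': array([[ 0.84438147, -0.25372187,  0.47185288, -0.16654888],
       [-0.53573265, -0.40519894,  0.7408133 , -1.09928294],
       [ 0.00323375, -0.87831602, -0.47806957,  0.95738583],
       [ 0.        ,  0.        ,  0.        ,  1.        ]])}
top {'intrinsics': array([[450.21931742,   0.        , 329.39576121],
       [  0.        , 450.21931742, 205.33949979],
       [  0.        ,   0.        ,   1.        ]]), 'k1': -0.13161629268268493, 'pose': array([[ 0.02004078, -0.99429335,  0.10478121,  0.41609841],
       [-0.99964039, -0.02179491, -0.01562266,  0.08657074],
       [ 0.01781721, -0.10443044, -0.99437258,  1.64282793],
       [ 0.        ,  0.        ,  0.        ,  1.        ]])}
{'time_s': 0.1, 'joint_positions': array([ 6.37982151e+01,  3.02729507e+01,  8.21461076e+01,  8.80587273e-04,
        6.76889113e+01, -1.02266547e+01]), 'qvel': array([-0.13227049, -0.10571327, -0.20697185,  0.02812713, -0.12468079,
        0.04701684]), 'tau': array([-6.08716782e-04, -4.40986991e+01, -1.77149338e+01,  6.34130090e-02,
        5.34204463e-02, -3.93535674e-05]), 'position': array([0.17169887, 0.6003167 , 0.22969316]), 'tcp_rot': array([[-9.61379492e-01,  2.75224925e-01, -8.44794152e-04],
       [ 2.75226001e-01,  9.61378079e-01, -1.68451077e-03],
       [ 3.48547229e-04, -1.85196342e-03, -9.99998224e-01]]), 'force': array([-1.06149611, -0.08919763,  0.10756084]), 'moment': array([-0.06164091,  0.01745362,  0.02333573]), 'opening': 1.0032169492122047}
```

View pics/side0.png

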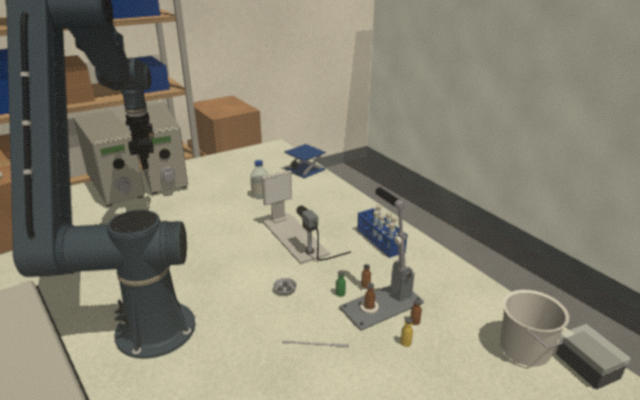

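View pics/top0.png

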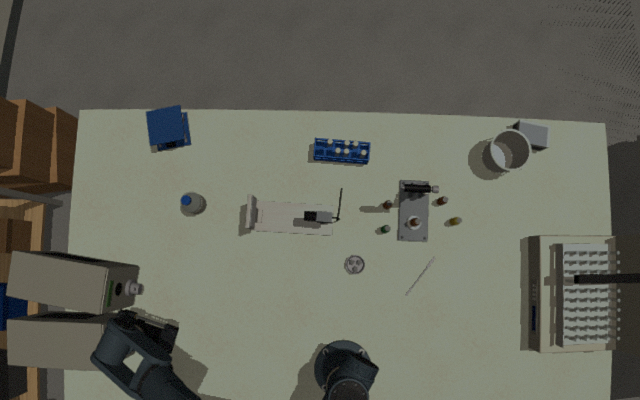

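```bash
python3 - <<'E'
from h import *
a=cv2.imread('pics/side0.png')[170:360,250:450];cv2.imwrite('pics/c1.png',cv2.resize(a,None,fx=4,fy=3.1,interpolation=cv2.INTER_CUBIC)[:600])
a=cv2.imread('pics/side0.png')[180:330,320:440];cv2.imwrite('pics/c1.png',cv2.resize(a,None,fx=4,fy=4,interpolation=cv2.INTER_CUBIC))
a=cv2.imread('pics/top0.png')[160:260,360:480];cv2.imwrite('pics/c2.png',cv2.resize(a,None,fx=6,fy=6,interpolation=cv2.INTER_CUBIC))
a=cv2.imread('pics/top0.png')[170:260,230:360];cv2.imwrite('pics/c3.png',cv2.resize(a,None,fx=6,fy=6,interpolation=cv2.INTER_CUBIC))
E
```

```text
(no output)
```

View pics/c1.png

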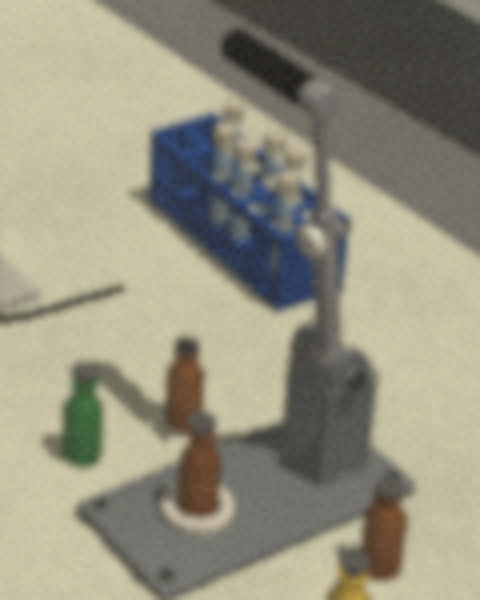

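View pics/c2.png

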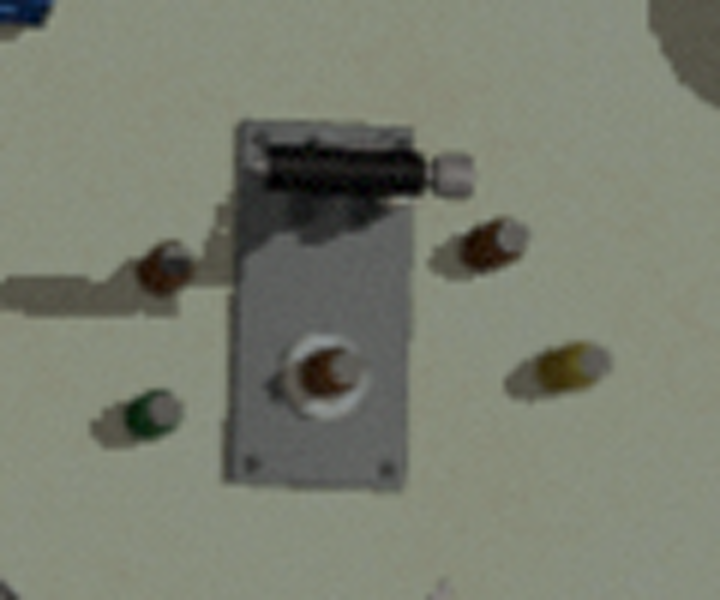

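View pics/c3.png

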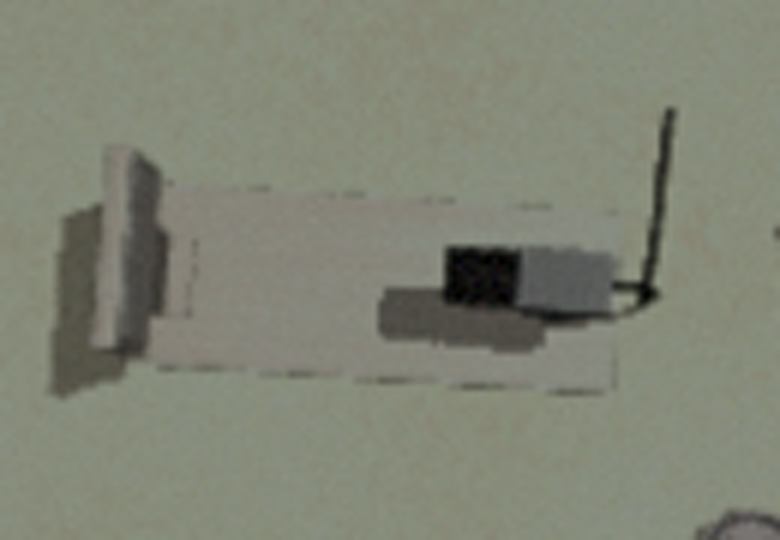

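```bash
python3 - <<'E'
from h import *
c=lambda u,v,z:atz('top',360+u/6-.4,160+v/6-.4,z)
A,B,C,D=[c(*p,.012) for p in((238,122),(412,128),(403,490),(225,483))]
for p in(A,B,C,D):print(p.round(4))
print('len',np.linalg.norm(A-D),np.linalg.norm(B-C),np.linalg.norm(A-B),np.linalg.norm(D-C))
ctr=(A+B+C+D)/4; ax=(A+B-C-D)[:2];ax/=np.linalg.norm(ax); print('yaw',np.degrees(np.arctan2(ax[1],ax[0])), np.degrees(np.arctan2(*(-(A-B+D-C)[:2]*[1,-1]))))
o=ctr[:2]-ax*.045;print('origin',o)
p,d=cv2.imread('pics/top0.png')[:,:,::-1].astype(int),np.load('pics/top0.npy')
# nest ring
sub=p[205:240,395:432];m=(sub.min(2)>135)
ys,xs=np.nonzero(m);print('nest px',len(xs))
print('nest', c(326,377,.022))
# grip ends black
print('handle axis', c(268,170,.324),c(425,170,.324), c(455,175,.324))
# side image
s=lambda u,v,z:atz('side',320+u/4-.4,180+v/4-.4,z)
print('side nest',s(199,505,.022)); print('side corners',[s(*q,.012).round(4) for q in((80,508),(168,595),(412,487))])
S=cv2.imread('pics/side0.png').astype(int)
print('side handle',s(235,43,.324),s(310,90,.324))
# station corners z=.01
t=lambda u,v,z:atz('top',230+u/6-.4,170+v/6-.4,z)
q=[t(*x,.01) for x in((160,185),(617,212),(612,393),(150,366))]
for x in q: print('st',x.round(4))
print('cam', t(445,277,.157),t(610,285,.157)); print('lens top edges',t(447,248,.14),t(447,306,.14))
print('panel top edge face', t(133,148,.195),t(118,348,.195))
for (n,u,v) in (('top',348,213),('top',330,213)): pass
for b in('top',): 
  for (u,v) in ((418,188),(413,223),(316,216),(388,205),(442,201)): print(u,v,d[v,u],atd('top',u,v,d[v,u]).round(4))
E
```

```text
[ 0.6878 -0.1948  0.012 ]
[ 0.6868 -0.3034  0.012 ]
[ 0.4638 -0.2973  0.012 ]
[ 0.4663 -0.1878  0.012 ]
len 0.22165324993467228 0.2230983692034835 0.10855358852743012 0.10950512876380893
yaw -1.6920977514966267 -0.886161610141517
origin [ 0.53120016 -0.24450596]
nest px 3
nest [ 0.53114769 -0.24749494  0.022     ]
handle axis [ 0.61207295 -0.15607955  0.324     ] [ 0.61402526 -0.23525402  0.324     ] [ 0.61188664 -0.25047451  0.324     ]
side nest [ 0.53064418 -0.25173219  0.022     ]
side corners [array([ 0.4646, -0.2002,  0.012 ]), array([ 0.4656, -0.3041,  0.012 ]), array([ 0.6799, -0.3088,  0.012 ])]
side handle [ 0.61483902 -0.15738812  0.324     ] [ 0.6153372  -0.23649313  0.324     ]
st [0.6003 0.3284 0.01  ]
st [0.5899 0.0499 0.01  ]
st [0.4799 0.0508 0.01  ]
st [0.49   0.3305 0.01  ]
cam [0.53611978 0.14733463 0.157     ] [0.53366412 0.05624923 0.157     ]
lens top edges [0.55375801 0.14733111 0.14      ] [0.52130997 0.14650125 0.14      ]
panel top edge face [0.59926666 0.31646903 0.195     ] [0.49090911 0.32050374 0.195     ]
418 188 1.3239784 [ 0.611  -0.1949  0.3363]
413 223 1.5886694 [ 0.5262 -0.2359  0.0618]
316 216 1.4961271 [0.5367 0.1069 0.1506]
388 205 1.5866989 [ 0.5877 -0.1451  0.0689]
442 201 1.6086152 [ 0.6083 -0.3438  0.0521]
```

```bash
python3 - <<'E'
from h import *
a=cv2.imread('pics/side0.png')[30:230,60:220];b=cv2.imread('pics/top0.png')[290:400,60:230]
cv2.imwrite('pics/c4.png',np.hstack([cv2.resize(a,(400,500)),cv2.resize(b,(400,500))]))
s=read_state()['tcp_rot']
print([proj('side',read_state()['position']+s@np.array(v)) for v in ((0,0,0),(0,.095,-.062),(0,-.095,-.062),(.095,0,-.062))])
m=cv2.imread('pics/side0.png')[200:330,320:450].astype(int)
E
```

```text
[(np.float64(145.58735134783532), np.float64(160.73033328471416)), (np.float64(143.17446434862066), np.float64(134.89438350234477)), (np.float64(142.00092825001119), np.float64(154.88267728408422)), (np.float64(113.52106937338678), np.float64(147.3065337256156))]
```

View pics/c4.png

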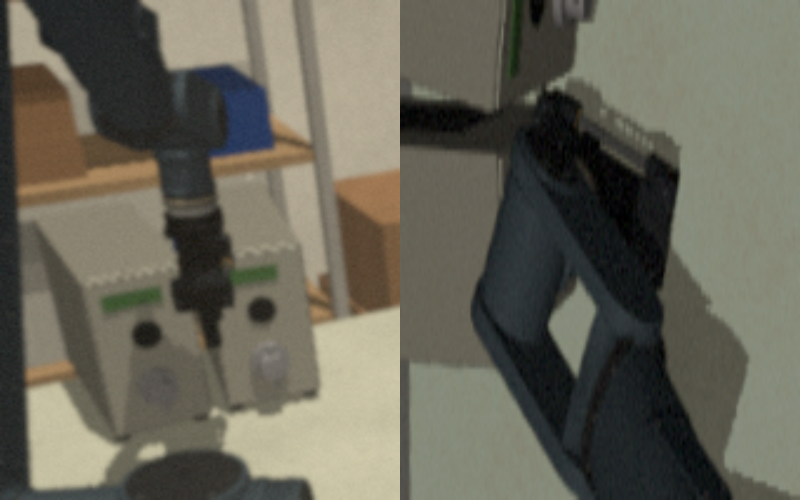

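Top view candidates: the vial in the white nest at (413,223), which is the wanted one; the loose ambers at (388,205) and (442,201); green at (385,229); yellow at (455,221). The crop shows amber with a raised grey stopper in the white cup. The handle is at top (418,188). I'll rise first, then traverse.

Request:
arm_command([
  {"translation": [0,0,-1],"dr": [0,0,0],"jaw": 0},
  {"translation": [0,0,-1],"dr": [0,0,0],"jaw": 0},
  {"translation": [0,0,-1],"dr": [0,0,0],"jaw": 0},
  {"translation": [0,0,-1],"dr": [0,0,0],"jaw": 0},
  {"translation": [0,0,-1],"dr": [0,0,0],"jaw": 0},
  {"translation": [0,0,-1],"dr": [0,0,0],"jaw": 0},
  {"translation": [0,0,-1],"dr": [0,0,0],"jaw": 0},
  {"translation": [0,0,-0.5],"dr": [0,0,0],"jaw": 0},
  {"translation": [-1,-1,0],"dr": [0,0,0],"jaw": 0},
  {"translation": [-1,-1,0],"dr": [0,0,0],"jaw": 0},
  {"translation": [-1,-1,0],"dr": [0,0,0],"jaw": 0},
  {"translation": [-1,-1,0],"dr": [0,0,0],"jaw": 0},
])

```text
time_s: 1.1
position: [0.2406, 0.4757, 0.4175]
tcp_rot: [[-0.962, 0.274, -0.001], [0.274, 0.962, -0.001], [0.0, -0.001, -1.0]]
force: [0.8, 0.6, 0.9]
opening: 1.0
```

Request:
arm_command([
  {"translation": [-1,-1,0],"dr": [0,0,0],"jaw": 0},
  {"translation": [-1,-1,0],"dr": [0,0,0],"jaw": 0},
  {"translation": [-1,-1,0],"dr": [0,0,0],"jaw": 0},
  {"translation": [-1,-1,0],"dr": [0,0,0],"jaw": 0},
  {"translation": [-1,-1,0],"dr": [0,0,0],"jaw": 0},
  {"translation": [-1,-1,0],"dr": [0,0,0],"jaw": 0},
  {"translation": [-1,-1,0],"dr": [0,0,0],"jaw": 0},
  {"translation": [-1,-1,0],"dr": [0,0,0],"jaw": 0},
  {"translation": [-1,-1,0],"dr": [0,0,0],"jaw": 0},
  {"translation": [-1,-1,0],"dr": [0,0,0],"jaw": 0},
  {"translation": [-1,-1,0],"dr": [0,0,0],"jaw": 0},
  {"translation": [-1,-1,0],"dr": [0,0,0],"jaw": 0},
])

```text
time_s: 2.1
position: [0.4466, 0.1046, 0.4178]
tcp_rot: [[-0.961, 0.275, -0.001], [0.275, 0.961, 0.0], [0.001, 0.0, -1.0]]
force: [-0.3, 0.2, -0.0]
opening: 1.001
```

Request:
arm_command([
  {"translation": [-1,-1,0],"dr": [0,0,0],"jaw": 0},
  {"translation": [-1,-1,0],"dr": [0,0,0],"jaw": 0},
  {"translation": [-1,-1,0],"dr": [0,0,0],"jaw": 0},
  {"translation": [-1,-1,0],"dr": [0,0,0],"jaw": 0},
  {"translation": [-1,-1,0],"dr": [0,0,0],"jaw": 0},
  {"translation": [-1,-1,0],"dr": [0,0,0],"jaw": 0},
  {"translation": [0,0,0],"dr": [0,0,1],"jaw": 0},
  {"translation": [0,0,0],"dr": [0,0,1],"jaw": 0},
  {"translation": [0,0,0],"dr": [0,0,1],"jaw": 0},
  {"translation": [0,0,0],"dr": [0,0,1],"jaw": 0},
  {"translation": [0,0,0],"dr": [0,0,1],"jaw": 0},
  {"translation": [0,0,0],"dr": [0,0,1],"jaw": 0},
])

```text
time_s: 3.1
position: [0.549, -0.0792, 0.4174]
tcp_rot: [[-0.612, 0.791, -0.001], [0.791, 0.612, 0.001], [0.001, -0.001, -1.0]]
force: [-0.1, -0.8, -0.2]
opening: 1.004
```

Request:
arm_command([
  {"translation": [0,0,0],"dr": [0,0,1],"jaw": 0},
  {"translation": [0,0,0],"dr": [0,0,1],"jaw": 0},
  {"translation": [0,0,0],"dr": [0,0,1],"jaw": 0},
  {"translation": [0,0,0],"dr": [0,0,1],"jaw": 0},
  {"translation": [0,0,0],"dr": [0,0,1],"jaw": 0},
  {"translation": [0,0,0],"dr": [0,0,1],"jaw": 0},
  {"translation": [0,0,0],"dr": [0,0,0.6],"jaw": 0},
])

```text
time_s: 3.68
position: [0.549, -0.0791, 0.4174]
tcp_rot: [[0.032, 0.999, -0.001], [0.999, -0.032, 0.001], [0.0, -0.001, -1.0]]
force: [0.2, -0.2, -0.0]
opening: 0.999
```

```bash
python3 - <<'E'
from h import *
s=read_state();print(s['time_s'],s['joint_positions'].round(1),s['position'].round(4),s['tcp_rot'].round(3),s['force'].round(2))
a,b=snap('side','side1')[0],snap('top','top1')[0]
x=np.vstack([cv2.resize(a[130:330,250:450],(600,600))])
cv2.imwrite('pics/c5.png',np.hstack([cv2.resize(a[130:330,300:430],(390,600)),cv2.resize(b[150:250,340:480],(400,600))])[:,:,::-1])
E
```

```text
3.6833 [-19.7  15.4  76.4   0.   88.3 -17.9] [ 0.549  -0.0791  0.4174] [[ 0.032  0.999 -0.001]
 [ 0.999 -0.032  0.001]
 [ 0.    -0.001 -1.   ]] [ 0.2  -0.18 -0.  ]
```

View pics/c5.png

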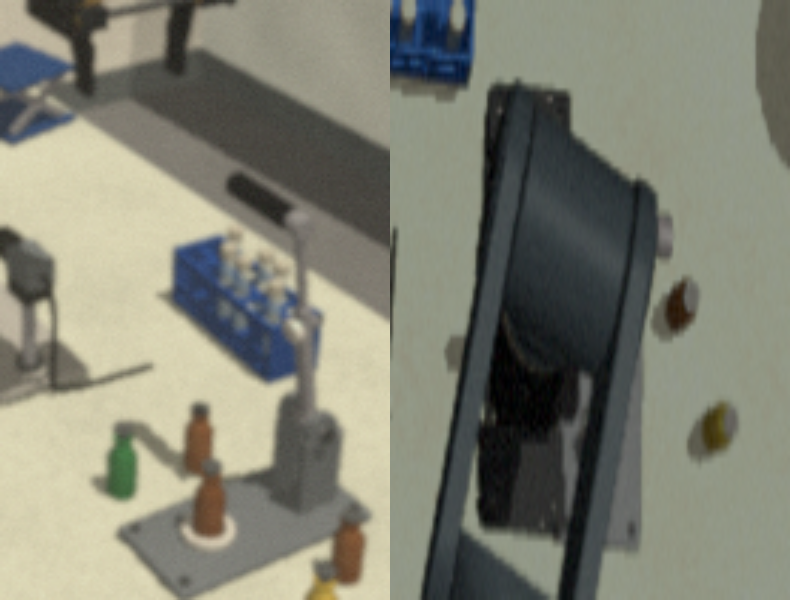

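Request:
arm_command([
  {"translation": [-0.91,0.54,0],"dr": [0,0,0],"jaw": 0},
  {"translation": [-0.91,0.54,0],"dr": [0,0,0],"jaw": 0},
  {"translation": [-0.91,0.54,0],"dr": [0,0,0],"jaw": 0},
  {"translation": [-0.91,0.54,0],"dr": [0,0,0],"jaw": 0},
  {"translation": [-0.91,0.54,0],"dr": [0,0,0],"jaw": 0},
  {"translation": [0,0,0.6],"dr": [0,0,0],"jaw": 0},
  {"translation": [0,0,0],"dr": [0,0,0],"jaw": 0},
])

```text
time_s: 4.37
position: [0.6129, -0.1958, 0.3994]
tcp_rot: [[0.028, 1.0, -0.006], [1.0, -0.028, 0.003], [0.003, -0.006, -1.0]]
force: [-1.0, -0.1, -1.4]
opening: 1.0
```

```bash
python3 - <<'E'
from h import *
s=read_state();p=s['position'];R=s['tcp_rot'];print(s['time_s'],s['joint_positions'].round(1),p.round(4),s['force'].round(2))
a=snap('side','side2')[0]
cv2.imwrite('pics/c6.png',cv2.resize(a[100:260,320:480],(600,600))[:,:,::-1])
print(proj('side',p),proj('side',p+[0,0,-.008]),proj('side',[.6125,-.1955,.324]))
E
```

```text
4.3667 [-27.6  24.5  65.3   0.   90.6 -26.1] [ 0.6129 -0.1958  0.3994] [-1.   -0.09 -1.39]
(np.float64(388.4817432323315), np.float64(170.7584202160545)) (np.float64(388.278940734167), np.float64(173.51768854257332)) (np.float64(386.42796883916185), np.float64(196.1236332808145))
```

View pics/c6.png

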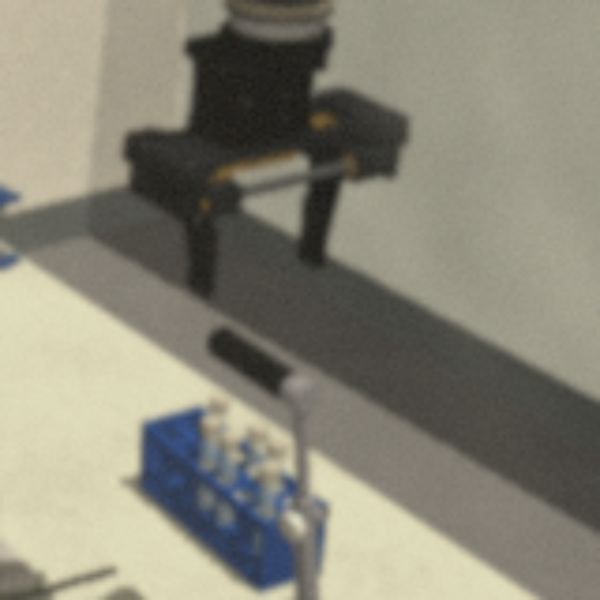

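Fingers straddle the handle (handle px about (386,196)). Descending and pinching.

Request:
arm_command([
  {"translation": [0,0,0.86],"dr": [0,0,0],"jaw": 0},
  {"translation": [0,0,0.86],"dr": [0,0,0],"jaw": 0},
  {"translation": [0,0,0.86],"dr": [0,0,0],"jaw": 0},
  {"translation": [0,0,0.86],"dr": [0,0,0],"jaw": 0},
  {"translation": [0,0,0],"dr": [0,0,0],"jaw": 0},
  {"translation": [0,0,0],"dr": [0,0,0],"jaw": 1},
  {"translation": [0,0,0],"dr": [0,0,0],"jaw": 1},
  {"translation": [0,0,0],"dr": [0,0,0],"jaw": 1},
  {"translation": [0,0,0],"dr": [0,0,0],"jaw": 1},
  {"translation": [0,0,0],"dr": [0,0,0],"jaw": 1},
  {"translation": [0,0,0],"dr": [0,0,0],"jaw": 1},
])

```text
time_s: 5.33
position: [0.614, -0.195, 0.318]
tcp_rot: [[0.027, 1.0, 0.001], [1.0, -0.027, -0.001], [-0.001, 0.001, -1.0]]
force: [0.3, 0.3, -0.1]
opening: 0.631
```

```bash
python3 - <<'E'
from h import *
s=read_state();p=s['position'];R=s['tcp_rot'];print(s['time_s'],p.round(4),R.round(3),s['force'].round(2),s['opening'])
a=snap('side','side3')[0]
cv2.imwrite('pics/c7.png',cv2.resize(a[100:260,320:480],(600,600))[:,:,::-1])
E
```

```text
5.3333 [ 0.614 -0.195  0.318] [[ 0.027  1.     0.001]
 [ 1.    -0.027 -0.001]
 [-0.001  0.001 -1.   ]] [ 0.31  0.34 -0.1 ] 0.63107898823165
```

View pics/c7.png

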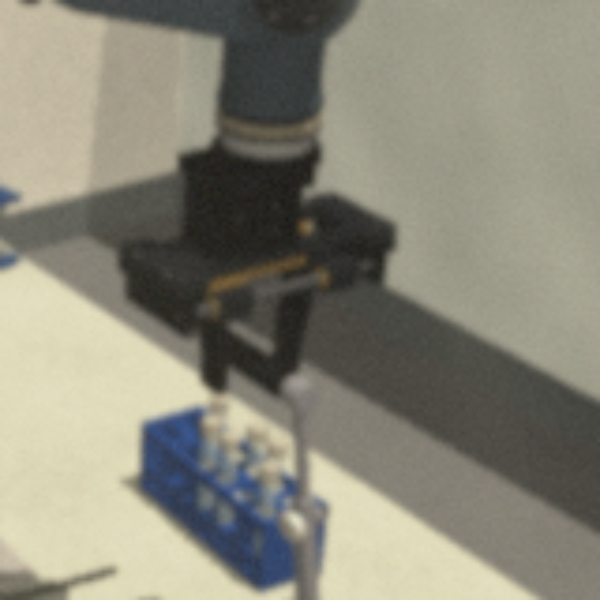

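Request:
arm_command([
  {"translation": [0,0,0.18],"dr": [0,0,0],"jaw": 1},
  {"translation": [0,0,0],"dr": [0,0,0],"jaw": 1},
  {"translation": [0,0,0],"dr": [0,0,0],"jaw": 1},
  {"translation": [0,0,0],"dr": [0,0,0],"jaw": 1},
  {"translation": [0,0,0],"dr": [0,0,0],"jaw": 1},
  {"translation": [0,0,0],"dr": [0,0,0],"jaw": 1},
  {"translation": [0,0,0],"dr": [0,0,0],"jaw": 1},
  {"translation": [0,0,0],"dr": [0,0,0],"jaw": 1},
])

```text
time_s: 6.05
position: [0.6133, -0.1948, 0.3123]
tcp_rot: [[0.027, 1.0, -0.001], [1.0, -0.027, 0.0], [0.0, -0.001, -1.0]]
force: [-2.1, -1.4, -0.9]
opening: 0.267
```

```bash
python3 - <<'E'
from h import *
s=read_state();p=s['position'];R=s['tcp_rot'];print(s['time_s'],p.round(4),R.round(3),s['force'].round(2),s['opening'], s['opening']*87)
E
```

```text
6.05 [ 0.6133 -0.1948  0.3123] [[ 0.027  1.    -0.001]
 [ 1.    -0.027  0.   ]
 [ 0.    -0.001 -1.   ]] [-2.1  -1.37 -0.94] 0.26709588461643996 23.23734196163028
```

```bash
python3 - <<'E'
import numpy as np
q=np.linspace(0,1.44,37);a=q+np.radians(8)
y=-220*np.sin(a)/25;z=-220*np.cos(a)/25
for i in range(36):print(i+1,round(q[i+1],3),round(y[i+1]-y[i],2),round(z[i+1]-z[i],2))
E
```

```text
1 0.04 -0.35 0.06
2 0.08 -0.34 0.07
3 0.12 -0.34 0.08
4 0.16 -0.34 0.1
5 0.2 -0.33 0.11
6 0.24 -0.33 0.12
7 0.28 -0.32 0.14
8 0.32 -0.32 0.15
9 0.36 -0.31 0.16
10 0.4 -0.31 0.17
11 0.44 -0.3 0.19
12 0.48 -0.29 0.2
13 0.52 -0.28 0.21
14 0.56 -0.27 0.22
15 0.6 -0.26 0.23
16 0.64 -0.26 0.24
17 0.68 -0.25 0.25
18 0.72 -0.24 0.26
19 0.76 -0.22 0.27
20 0.8 -0.21 0.28
21 0.84 -0.2 0.29
22 0.88 -0.19 0.3
23 0.92 -0.18 0.3
24 0.96 -0.17 0.31
25 1.0 -0.15 0.32
26 1.04 -0.14 0.32
27 1.08 -0.13 0.33
28 1.12 -0.11 0.33
29 1.16 -0.1 0.34
30 1.2 -0.09 0.34
31 1.24 -0.07 0.34
32 1.28 -0.06 0.35
33 1.32 -0.05 0.35
34 1.36 -0.03 0.35
35 1.4 -0.02 0.35
36 1.44 -0.0 0.35
```

Request:
arm_command([
  {"translation": [0,-0.35,0.06],"dr": [0,0,0],"jaw": 1},
  {"translation": [0,-0.34,0.07],"dr": [0,0,0],"jaw": 1},
  {"translation": [0,-0.34,0.08],"dr": [0,0,0],"jaw": 1},
  {"translation": [0,-0.34,0.1],"dr": [0,0,0],"jaw": 1},
  {"translation": [0,-0.33,0.11],"dr": [0,0,0],"jaw": 1},
  {"translation": [0,-0.33,0.12],"dr": [0,0,0],"jaw": 1},
  {"translation": [0,-0.32,0.14],"dr": [0,0,0],"jaw": 1},
  {"translation": [0,-0.32,0.15],"dr": [0,0,0],"jaw": 1},
  {"translation": [0,-0.31,0.16],"dr": [0,0,0],"jaw": 1},
  {"translation": [0,-0.31,0.17],"dr": [0,0,0],"jaw": 1},
  {"translation": [0,-0.3,0.19],"dr": [0,0,0],"jaw": 1},
  {"translation": [0,-0.29,0.2],"dr": [0,0,0],"jaw": 1},
])

```text
time_s: 7.05
position: [0.5163, -0.1922, 0.2737]
tcp_rot: [[0.027, 1.0, 0.001], [1.0, -0.027, -0.0], [-0.0, 0.001, -1.0]]
force: [4.8, -0.0, -1.9]
opening: 0.262
```

```bash
python3 - <<'E'
from h import *
s=read_state();p=s['position'];print(s['time_s'],p.round(4),s['tcp_rot'].round(3),s['force'].round(2),s['moment'].round(2),s['opening'])
a=snap('side','side4')[0]
cv2.imwrite('pics/c8.png',cv2.resize(a[120:320,280:480],(600,600))[:,:,::-1])
E
```

```text
7.05 [ 0.5163 -0.1922  0.2737] [[ 0.027  1.     0.001]
 [ 1.    -0.027 -0.   ]
 [-0.     0.001 -1.   ]] [ 4.83 -0.03 -1.88] [-0.05 -0.76  0.01] 0.2619313159285724
```

View pics/c8.png

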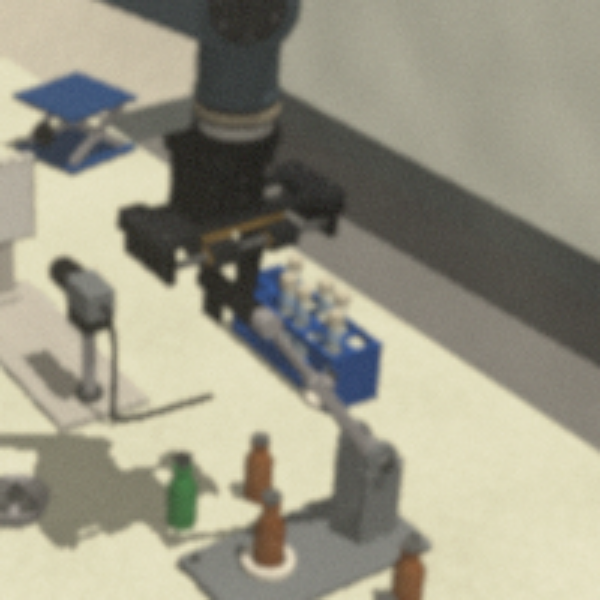

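The lever follows in the pinch (handle around crop (240,300)), and forces are small. Continuing.

Request:
arm_command([
  {"translation": [0,-0.28,0.21],"dr": [0,0,0],"jaw": 1},
  {"translation": [0,-0.27,0.22],"dr": [0,0,0],"jaw": 1},
  {"translation": [0,-0.26,0.23],"dr": [0,0,0],"jaw": 1},
  {"translation": [0,-0.26,0.24],"dr": [0,0,0],"jaw": 1},
  {"translation": [0,-0.25,0.25],"dr": [0,0,0],"jaw": 1},
  {"translation": [0,-0.24,0.26],"dr": [0,0,0],"jaw": 1},
  {"translation": [0,-0.22,0.27],"dr": [0,0,0],"jaw": 1},
  {"translation": [0,-0.21,0.28],"dr": [0,0,0],"jaw": 1},
  {"translation": [0,-0.2,0.29],"dr": [0,0,0],"jaw": 1},
  {"translation": [0,-0.19,0.3],"dr": [0,0,0],"jaw": 1},
  {"translation": [0,-0.18,0.3],"dr": [0,0,0],"jaw": 1},
  {"translation": [0,-0.17,0.31],"dr": [0,0,0],"jaw": 1},
])

```text
time_s: 8.1
position: [0.4478, -0.1903, 0.1941]
tcp_rot: [[0.027, 1.0, -0.001], [1.0, -0.027, -0.0], [-0.0, -0.001, -1.0]]
force: [2.4, -0.7, 3.3]
opening: 0.266
```

Request:
arm_command([
  {"translation": [0,-0.15,0.32],"dr": [0,0,0],"jaw": 1},
  {"translation": [0,-0.14,0.32],"dr": [0,0,0],"jaw": 1},
  {"translation": [0,-0.13,0.33],"dr": [0,0,0],"jaw": 1},
  {"translation": [0,-0.11,0.33],"dr": [0,0,0],"jaw": 1},
  {"translation": [0,-0.1,0.34],"dr": [0,0,0],"jaw": 1},
  {"translation": [0,-0.09,0.34],"dr": [0,0,0],"jaw": 1},
  {"translation": [0,-0.07,0.34],"dr": [0,0,0],"jaw": 1},
])

```text
time_s: 8.68
position: [0.4279, -0.1898, 0.136]
tcp_rot: [[0.027, 1.0, -0.001], [1.0, -0.027, -0.0], [-0.0, -0.001, -1.0]]
force: [0.5, -0.9, 4.6]
opening: 0.265
```

```bash
python3 - <<'E'
from h import *
s=read_state();p=s['position'];print(s['time_s'],p.round(4),s['tcp_rot'].round(3),s['force'].round(2),s['moment'].round(2),s['opening'])
g=p+[0,0,.011]; 
print('expected at 1.24', .6133-.001*0+(-.220*(np.sin(1.24+.1396)-np.sin(.1396))), .3123-.22*(np.cos(.1396)-np.cos(1.24+.1396)))
a=snap('side','side5')[0]
cv2.imwrite('pics/c9.png',cv2.resize(a[170:330,300:460],(600,600))[:,:,::-1])
E
```

```text
8.6833 [ 0.4279 -0.1898  0.136 ] [[ 0.027  1.    -0.001]
 [ 1.    -0.027 -0.   ]
 [-0.    -0.001 -1.   ]] [ 0.5  -0.89  4.55] [-0.21 -0.   -0.01] 0.2649912341623756
expected at 1.24 0.4279212727518421 0.13624760112347356
```

View pics/c9.png

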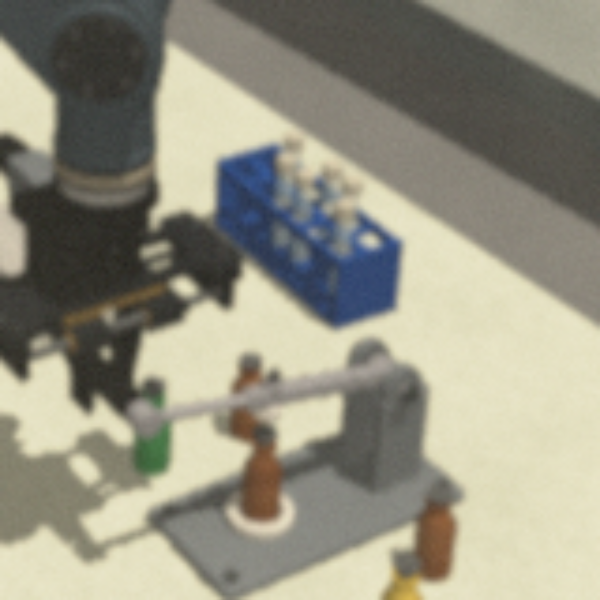

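Request:
arm_command([
  {"translation": [0,-0.03,0.175],"dr": [0,0,0],"jaw": 1},
  {"translation": [0,-0.03,0.175],"dr": [0,0,0],"jaw": 1},
  {"translation": [0,-0.02,0.175],"dr": [0,0,0],"jaw": 1},
  {"translation": [0,-0.02,0.175],"dr": [0,0,0],"jaw": 1},
  {"translation": [0,-0.02,0.175],"dr": [0,0,0],"jaw": 1},
  {"translation": [0,-0.01,0.175],"dr": [0,0,0],"jaw": 1},
  {"translation": [0,-0.01,0.175],"dr": [0,0,0],"jaw": 1},
  {"translation": [0,-0.01,0.175],"dr": [0,0,0],"jaw": 1},
  {"translation": [0,0,0.175],"dr": [0,0,0],"jaw": 1},
  {"translation": [0,0,0.15],"dr": [0,0,0],"jaw": 1},
  {"translation": [0,0,0],"dr": [0,0,0],"jaw": 1},
])

```text
time_s: 9.65
position: [0.424, -0.1896, 0.0936]
tcp_rot: [[0.027, 1.0, -0.002], [1.0, -0.027, 0.0], [0.0, -0.002, -1.0]]
force: [-2.9, -2.5, 8.8]
opening: 0.268
```

```bash
python3 - <<'E'
from h import *
s=read_state();p=s['position'];print(s['time_s'],p.round(4),s['force'].round(2),s['moment'].round(2),s['opening'])
a=snap('side','side6')[0]
cv2.imwrite('pics/c10.png',cv2.resize(a[240:320,330:430],(750,600),interpolation=cv2.INTER_CUBIC)[:,:,::-1])
E
```

```text
9.65 [ 0.424  -0.1896  0.0936] [-2.87 -2.45  8.76] [-0.47  0.65  0.04] 0.26821831672594243
```

View pics/c10.png

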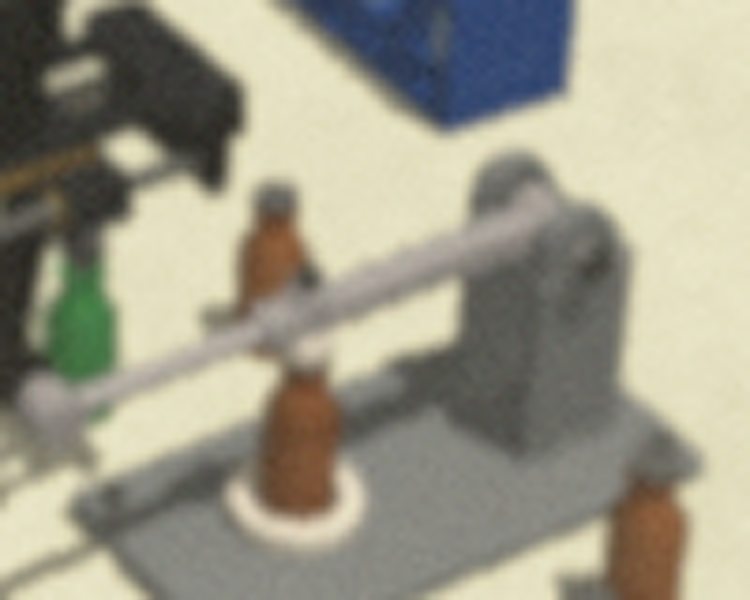

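Foot on the stopper, force 9 N and rising. I'll press on until the stop is felt.

Request:
arm_command([
  {"translation": [0,0,0.08],"dr": [0,0,0],"jaw": 1},
  {"translation": [0,0,0.04],"dr": [0,0,0],"jaw": 1},
  {"translation": [0,0,0],"dr": [0,0,0],"jaw": 1},
  {"translation": [0,0,0],"dr": [0,0,0],"jaw": 1},
])

```text
time_s: 10.03
position: [0.424, -0.1896, 0.0925]
tcp_rot: [[0.026, 1.0, -0.001], [1.0, -0.026, -0.001], [-0.001, -0.001, -1.0]]
force: [-5.9, -0.8, 25.4]
opening: 0.264
```

Request:
arm_command([
  {"translation": [0,0,0.06],"dr": [0,0,0],"jaw": 1},
  {"translation": [0,0,0.04],"dr": [0,0,0],"jaw": 1},
  {"translation": [0,0,0],"dr": [0,0,0],"jaw": 1},
  {"translation": [0,0,0],"dr": [0,0,0],"jaw": 1},
])

```text
time_s: 10.37
position: [0.424, -0.1896, 0.0912]
tcp_rot: [[0.026, 1.0, -0.001], [1.0, -0.026, -0.001], [-0.001, -0.001, -1.0]]
force: [-6.9, 0.4, 36.2]
opening: 0.268
```

```bash
python3 - <<'E'
import numpy as np
q=np.linspace(1.44,0,49);a=q+np.radians(8)
y=-220*np.sin(a)/25;z=-220*np.cos(a)/25
for i in range(48):print(i+1,round(q[i+1],3),round(y[i+1]-y[i],2),round(z[i+1]-z[i],2))
E
```

```text
1 1.41 0.0 -0.26
2 1.38 0.01 -0.26
3 1.35 0.02 -0.26
4 1.32 0.03 -0.26
5 1.29 0.03 -0.26
6 1.26 0.04 -0.26
7 1.23 0.05 -0.26
8 1.2 0.06 -0.26
9 1.17 0.06 -0.26
10 1.14 0.07 -0.25
11 1.11 0.08 -0.25
12 1.08 0.09 -0.25
13 1.05 0.09 -0.25
14 1.02 0.1 -0.24
15 0.99 0.11 -0.24
16 0.96 0.12 -0.24
17 0.93 0.12 -0.23
18 0.9 0.13 -0.23
19 0.87 0.14 -0.23
20 0.84 0.14 -0.22
21 0.81 0.15 -0.22
22 0.78 0.16 -0.21
23 0.75 0.16 -0.21
24 0.72 0.17 -0.2
25 0.69 0.18 -0.2
26 0.66 0.18 -0.19
27 0.63 0.19 -0.19
28 0.6 0.19 -0.18
29 0.57 0.2 -0.17
30 0.54 0.2 -0.17
31 0.51 0.21 -0.16
32 0.48 0.21 -0.16
33 0.45 0.22 -0.15
34 0.42 0.22 -0.14
35 0.39 0.23 -0.14
36 0.36 0.23 -0.13
37 0.33 0.23 -0.12
38 0.3 0.24 -0.12
39 0.27 0.24 -0.11
40 0.24 0.24 -0.1
41 0.21 0.25 -0.09
42 0.18 0.25 -0.09
43 0.15 0.25 -0.08
44 0.12 0.25 -0.07
45 0.09 0.26 -0.06
46 0.06 0.26 -0.06
47 0.03 0.26 -0.05
48 0.0 0.26 -0.04
```

Request:
arm_command([
  {"translation": [0,0,-0.06],"dr": [0,0,0],"jaw": 1},
  {"translation": [0,0,-0.06],"dr": [0,0,0],"jaw": 1},
  {"translation": [0,0,-0.08],"dr": [0,0,0],"jaw": 1},
])

```text
time_s: 10.62
position: [0.424, -0.1896, 0.0939]
tcp_rot: [[0.026, 1.0, -0.001], [1.0, -0.026, -0.0], [-0.0, -0.001, -1.0]]
force: [-3.1, -2.2, 3.7]
opening: 0.267
```

Request:
arm_command([
  {"translation": [0,0,-0.26],"dr": [0,0,0],"jaw": 1},
  {"translation": [0,0.01,-0.26],"dr": [0,0,0],"jaw": 1},
  {"translation": [0,0.02,-0.26],"dr": [0,0,0],"jaw": 1},
  {"translation": [0,0.03,-0.26],"dr": [0,0,0],"jaw": 1},
  {"translation": [0,0.03,-0.26],"dr": [0,0,0],"jaw": 1},
  {"translation": [0,0.04,-0.26],"dr": [0,0,0],"jaw": 1},
  {"translation": [0,0.05,-0.26],"dr": [0,0,0],"jaw": 1},
  {"translation": [0,0.06,-0.26],"dr": [0,0,0],"jaw": 1},
  {"translation": [0,0.06,-0.26],"dr": [0,0,0],"jaw": 1},
  {"translation": [0,0.07,-0.25],"dr": [0,0,0],"jaw": 1},
  {"translation": [0,0.08,-0.25],"dr": [0,0,0],"jaw": 1},
  {"translation": [0,0.09,-0.25],"dr": [0,0,0],"jaw": 1},
])

```text
time_s: 11.62
position: [0.438, -0.1899, 0.171]
tcp_rot: [[0.027, 1.0, -0.001], [1.0, -0.027, 0.0], [0.0, -0.001, -1.0]]
force: [-4.3, -1.7, 4.7]
opening: 0.264
```

```bash
python3 - <<'E'
from h import *
s=read_state();p=s['position'];print(s['time_s'],p.round(4),s['force'].round(2),s['opening'])
a=snap('side','side7')[0]
cv2.imwrite('pics/c11.png',cv2.resize(a[220:340,320:440],(600,600),interpolation=cv2.INTER_CUBIC)[:,:,::-1])
E
```

```text
11.6167 [ 0.438  -0.1899  0.171 ] [-4.29 -1.71  4.66] 0.2640708097058876
```

View pics/c11.png

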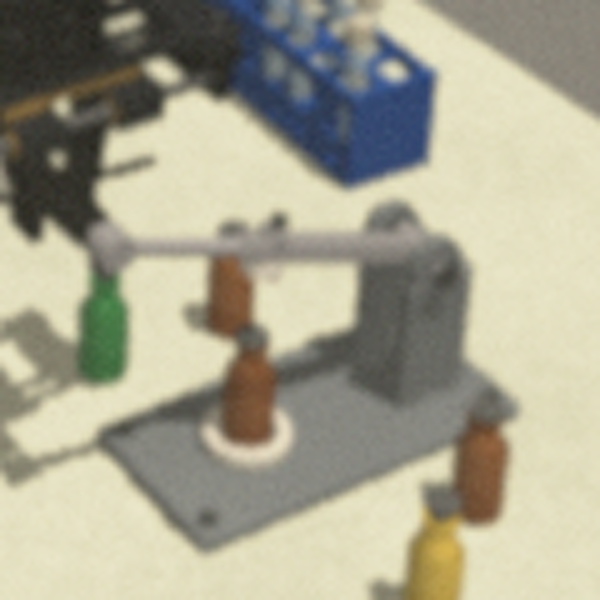

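The stopper now sits on the lip. Continuing the slow return.

Request:
arm_command([
  {"translation": [0,0.09,-0.25],"dr": [0,0,0],"jaw": 1},
  {"translation": [0,0.1,-0.24],"dr": [0,0,0],"jaw": 1},
  {"translation": [0,0.11,-0.24],"dr": [0,0,0],"jaw": 1},
  {"translation": [0,0.12,-0.24],"dr": [0,0,0],"jaw": 1},
  {"translation": [0,0.12,-0.23],"dr": [0,0,0],"jaw": 1},
  {"translation": [0,0.13,-0.23],"dr": [0,0,0],"jaw": 1},
  {"translation": [0,0.14,-0.23],"dr": [0,0,0],"jaw": 1},
  {"translation": [0,0.14,-0.22],"dr": [0,0,0],"jaw": 1},
  {"translation": [0,0.15,-0.22],"dr": [0,0,0],"jaw": 1},
  {"translation": [0,0.16,-0.21],"dr": [0,0,0],"jaw": 1},
  {"translation": [0,0.16,-0.21],"dr": [0,0,0],"jaw": 1},
  {"translation": [0,0.17,-0.2],"dr": [0,0,0],"jaw": 1},
])

```text
time_s: 12.67
position: [0.4791, -0.191, 0.2393]
tcp_rot: [[0.027, 1.0, 0.001], [1.0, -0.027, -0.0], [-0.0, 0.001, -1.0]]
force: [-2.1, -1.6, 3.4]
opening: 0.264
```

Request:
arm_command([
  {"translation": [0,0.18,-0.2],"dr": [0,0,0],"jaw": 1},
  {"translation": [0,0.18,-0.19],"dr": [0,0,0],"jaw": 1},
  {"translation": [0,0.19,-0.19],"dr": [0,0,0],"jaw": 1},
  {"translation": [0,0.19,-0.18],"dr": [0,0,0],"jaw": 1},
  {"translation": [0,0.2,-0.17],"dr": [0,0,0],"jaw": 1},
  {"translation": [0,0.2,-0.17],"dr": [0,0,0],"jaw": 1},
  {"translation": [0,0.21,-0.16],"dr": [0,0,0],"jaw": 1},
  {"translation": [0,0.21,-0.16],"dr": [0,0,0],"jaw": 1},
  {"translation": [0,0.22,-0.15],"dr": [0,0,0],"jaw": 1},
  {"translation": [0,0.22,-0.14],"dr": [0,0,0],"jaw": 1},
  {"translation": [0,0.23,-0.14],"dr": [0,0,0],"jaw": 1},
  {"translation": [0,0.23,-0.13],"dr": [0,0,0],"jaw": 1},
])

```text
time_s: 13.67
position: [0.5406, -0.1928, 0.2879]
tcp_rot: [[0.028, 1.0, 0.0], [1.0, -0.028, 0.0], [0.0, 0.0, -1.0]]
force: [2.0, -1.9, -0.7]
opening: 0.265
```

Request:
arm_command([
  {"translation": [0,0.23,-0.12],"dr": [0,0,0],"jaw": 1},
  {"translation": [0,0.24,-0.12],"dr": [0,0,0],"jaw": 1},
  {"translation": [0,0.24,-0.11],"dr": [0,0,0],"jaw": 1},
  {"translation": [0,0.24,-0.1],"dr": [0,0,0],"jaw": 1},
  {"translation": [0,0.25,-0.09],"dr": [0,0,0],"jaw": 1},
  {"translation": [0,0.25,-0.09],"dr": [0,0,0],"jaw": 1},
  {"translation": [0,0.25,-0.08],"dr": [0,0,0],"jaw": 1},
  {"translation": [0,0.25,-0.07],"dr": [0,0,0],"jaw": 1},
])

```text
time_s: 14.33
position: [0.5888, -0.194, 0.3068]
tcp_rot: [[0.028, 1.0, -0.001], [1.0, -0.028, 0.001], [0.001, -0.001, -1.0]]
force: [3.6, -1.8, -6.2]
opening: 0.266
```

Request:
arm_command([
  {"translation": [0,0.2,-0.05],"dr": [0,0,0],"jaw": 1},
  {"translation": [0,0.2,-0.05],"dr": [0,0,0],"jaw": 1},
  {"translation": [0,0.2,-0.04],"dr": [0,0,0],"jaw": 1},
  {"translation": [0,0.2,-0.04],"dr": [0,0,0],"jaw": 1},
  {"translation": [0,0.15,-0.02],"dr": [0,0,0],"jaw": 1},
  {"translation": [0,0.08,-0.01],"dr": [0,0,0],"jaw": 1},
  {"translation": [0,0,0],"dr": [0,0,0],"jaw": 1},
])

```text
time_s: 14.92
position: [0.6132, -0.1947, 0.3117]
tcp_rot: [[0.027, 1.0, -0.004], [1.0, -0.027, 0.001], [0.001, -0.004, -1.0]]
force: [1.2, -3.1, -10.5]
opening: 0.266
```

Request:
arm_command([
  {"translation": [0,0,0.06],"dr": [0,0,0],"jaw": 1},
  {"translation": [0,0.04,0],"dr": [0,0,0],"jaw": 1},
  {"translation": [0,0.04,0],"dr": [0,0,0],"jaw": 1},
  {"translation": [0,0,0],"dr": [0,0,0],"jaw": 1},
  {"translation": [0,0,0],"dr": [0,0,0],"jaw": 1},
])

```text
time_s: 15.33
position: [0.6139, -0.1947, 0.3117]
tcp_rot: [[0.028, 1.0, -0.005], [1.0, -0.028, 0.0], [0.0, -0.005, -1.0]]
force: [-6.0, -1.9, -2.7]
opening: 0.262
```

At the rest stop (force −6 N in x). Opening gently and rising.

Request:
arm_command([
  {"translation": [0,0,0],"dr": [0,0,0],"jaw": 0.6},
  {"translation": [0,0,0],"dr": [0,0,0],"jaw": 0.4},
  {"translation": [0,0,0],"dr": [0,0,0],"jaw": 0.2},
  {"translation": [0,0,0],"dr": [0,0,0],"jaw": 0},
  {"translation": [0,0,0],"dr": [0,0,0],"jaw": 0},
  {"translation": [0,0,0],"dr": [0,0,0],"jaw": 0},
  {"translation": [0,0,-0.5],"dr": [0,0,0],"jaw": 0},
  {"translation": [0,0,-0.8],"dr": [0,0,0],"jaw": 0},
  {"translation": [0,0,-1],"dr": [0,0,0],"jaw": 0},
  {"translation": [0,0,-1],"dr": [0,0,0],"jaw": 0},
  {"translation": [0,0,-1],"dr": [0,0,0],"jaw": 0},
])

```text
time_s: 16.25
position: [0.6163, -0.1946, 0.4199]
tcp_rot: [[0.027, 1.0, 0.0], [1.0, -0.027, 0.0], [0.0, 0.0, -1.0]]
force: [-0.2, 0.1, 0.8]
opening: 0.972
```

```bash
python3 - <<'E'
from h import *
s=read_state();p=s['position'];print(s['time_s'],p.round(4),s['force'].round(2),s['opening'],s['joint_positions'].round(1))
a=snap('side','side8')[0]
cv2.imwrite('pics/c12.png',cv2.resize(a[180:330,320:440],(480,600),interpolation=cv2.INTER_CUBIC)[:,:,::-1])
E
```

```text
16.25 [ 0.6163 -0.1946  0.4199] [-0.16  0.06  0.8 ] 0.9719665636024318 [-27.4  24.   63.    0.   92.9 -25.9]
```

View pics/c12.png

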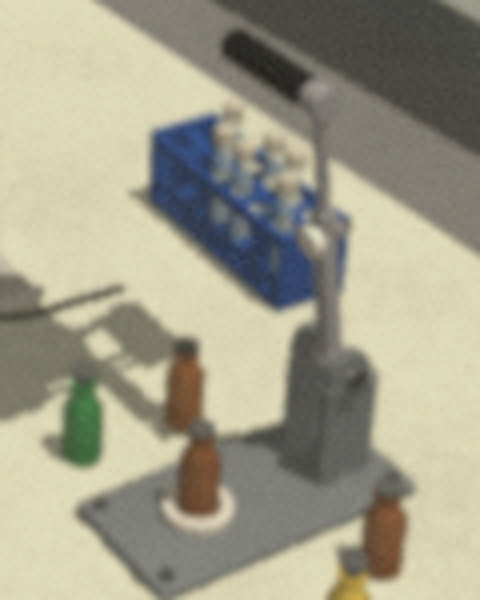

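```bash
python3 - <<'E'
from h import *
for tag,box in(('side8',(285,312,362,382)),('side0',(285,312,360,382)),('top0',(216,232,405,425))):
    a=cv2.imread(f'pics/{tag}.png');h=cv2.cvtColor(cv2.GaussianBlur(a,(3,3),0),cv2.COLOR_BGR2HSV)
    m=((h[...,0]<15)&(h[...,1]>90)).astype(np.uint8)
    y0,y1,x0,x1=box;s=m[y0:y1,x0:x1];ys,xs=np.nonzero(s);print(tag,len(xs),xs.min()+x0,xs.max()+x0,ys.min()+y0,ys.max()+y0,xs.mean()+x0,ys.mean()+y0)
    if tag!='top0':
        for v in range(y0,y1): 
            r=np.nonzero(s[v-y0])[0]
            if len(r):print(v,r.min()+x0,r.max()+x0,end='; ')
    else:
        for v in range(y0,y1): 
            r=np.nonzero(s[v-y0])[0]
            if len(r):print(v,r.min()+x0,r.max()+x0,end='; ')
    print()
for X in ([.534,-.2475,.014],[.534,-.2475,.061],[.534,-.2475,.088]): print(proj('side',X),proj('top',X))
# handle bias: 
print(proj('top',[.6135,-.1955,.324]),proj('side',[.6135,-.1955,.324]))
E
```

```text
side8 145 362 374 285 307 369.42758620689654 298.0827586206897
285 362 367; 286 364 366; 290 369 372; 291 368 372; 292 368 373; 293 367 373; 294 367 373; 295 366 374; 296 366 374; 297 366 374; 298 366 374; 299 366 373; 300 366 373; 301 366 373; 302 365 373; 303 366 373; 304 366 373; 305 366 373; 306 366 373; 307 367 372; 
side0 151 363 374 285 307 369.4834437086093 297.9072847682119
285 363 366; 286 364 366; 287 366 367; 288 368 368; 289 369 372; 290 369 372; 291 369 372; 292 368 373; 293 367 373; 294 367 374; 295 367 374; 296 366 374; 297 366 374; 298 366 374; 299 366 373; 300 365 373; 301 365 373; 302 366 373; 303 366 373; 304 366 373; 305 366 373; 306 366 373; 307 366 372; 
top0 23 411 416 219 225 412.95652173913044 222.1304347826087
219 413 414; 220 411 414; 221 412 413; 222 411 414; 223 411 415; 224 411 416; 225 413 413; 
(np.float64(369.2584258083614), np.float64(306.7774698504819)) (np.float64(413.4905331604454), np.float64(221.80078305819038))
(np.float64(370.0623627212574), np.float64(293.7144885294016)) (np.float64(416.17268336261964), np.float64(220.8973626633383))
(np.float64(370.53625440997047), np.float64(286.0189745183051)) (np.float64(417.7847998985636), np.float64(220.3541235441502))
(np.float64(417.3319833987009), np.float64(187.78037000066968)) (np.float64(386.7194011498096), np.float64(196.03032583764104))
```

Request:
arm_command([
  {"translation": [-0.55,-0.82,0],"dr": [0,0,0],"jaw": 0},
  {"translation": [-0.55,-0.82,0],"dr": [0,0,0],"jaw": 0},
  {"translation": [-0.55,-0.82,0],"dr": [0,0,0],"jaw": 0},
  {"translation": [-0.55,-0.82,0],"dr": [0,0,0],"jaw": 0},
  {"translation": [0,0,0],"dr": [0,0,1],"jaw": 0},
  {"translation": [0,0,0],"dr": [0,0,1],"jaw": 0},
  {"translation": [0,0,0],"dr": [0,0,1],"jaw": 0},
  {"translation": [0,0,0],"dr": [0,0,1],"jaw": 0},
  {"translation": [0,0,0],"dr": [0,0,1],"jaw": 0},
  {"translation": [0,0,0],"dr": [0,0,1],"jaw": 0},
  {"translation": [0,0,0],"dr": [0,0,1],"jaw": 0},
  {"translation": [0,0,0],"dr": [0,0,1],"jaw": 0},
])

```text
time_s: 17.3
position: [0.5329, -0.2475, 0.4186]
tcp_rot: [[0.764, 0.645, 0.001], [0.645, -0.764, 0.0], [0.001, 0.0, -1.0]]
force: [-0.1, -0.2, -0.6]
opening: 0.998
```

Request:
arm_command([
  {"translation": [0,0,0],"dr": [0,0,1],"jaw": 0},
  {"translation": [0,0,0],"dr": [0,0,1],"jaw": 0},
  {"translation": [0,0,0],"dr": [0,0,1],"jaw": 0},
  {"translation": [0,0,0],"dr": [0,0,1],"jaw": 0},
  {"translation": [0,0,0],"dr": [0,0,1],"jaw": 0},
  {"translation": [0,0,0],"dr": [0,0,1],"jaw": 0},
  {"translation": [0,0,0],"dr": [0,0,1],"jaw": 0},
  {"translation": [0,0,1],"dr": [0,0,0],"jaw": 0},
  {"translation": [0,0,1],"dr": [0,0,0],"jaw": 0},
  {"translation": [0,0,1],"dr": [0,0,0],"jaw": 0},
  {"translation": [0,0,1],"dr": [0,0,0],"jaw": 0},
  {"translation": [0,0,0],"dr": [0,0,0],"jaw": 0},
])

```text
time_s: 18.3
position: [0.5301, -0.2456, 0.3133]
tcp_rot: [[1.0, -0.027, -0.009], [-0.027, -1.0, 0.007], [-0.009, -0.006, -1.0]]
force: [-1.1, -0.3, -0.4]
opening: 1.002
```

```bash
python3 - <<'E'
from h import *
s=read_state();p=s['position'];print(s['time_s'],p.round(4),s['tcp_rot'].round(3),s['force'].round(2),s['opening'],s['joint_positions'].round(1))
a=snap('side','side9')[0]
cv2.imwrite('pics/c13.png',cv2.resize(a[130:330,300:460],(480,600),interpolation=cv2.INTER_CUBIC)[:,:,::-1])
E
```

```text
18.3 [ 0.5301 -0.2456  0.3133] [[ 1.    -0.027 -0.009]
 [-0.027 -1.     0.007]
 [-0.009 -0.006 -1.   ]] [-1.12 -0.3  -0.38] 1.0019967261694855 [-35.8  22.5  81.7   0.   76.4  55.8]
```

View pics/c13.png

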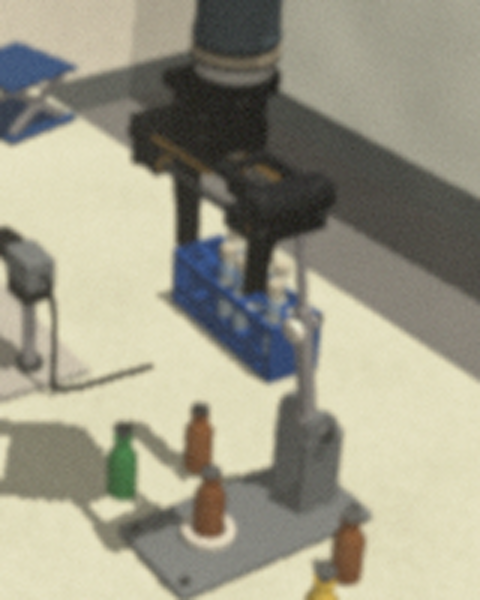

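```bash
python3 - <<'E'
from h import *
p,d=snap('top','top9'); _,ds=snap('side','side9b')
P=[]
for n,D in(('top',d),('side',ds)):
    for v in range(0,400):
        for u in range(150 if n=='top' else 250,600):
            if D[v,u]>0:
                X=atd(n,u,v,D[v,u])
                if abs(X[0]-.53)<.2 and abs(X[1]+.2456)<.2 and X[2]>.35: P.append(X)
P=np.array(P);t=read_state()['position'];np.save('pics/cloud.npy',P)
R=P-t
for z in np.arange(.04,.5,.03):
    m=(R[:,2]>=z)&(R[:,2]<z+.03)
    if m.sum()>3: print(round(z,2),m.sum(),'x',R[m,0].min().round(3),R[m,0].max().round(3),'y',R[m,1].min().round(3),R[m,1].max().round(3))
# swept: relative to handle; final tcp z .04
f=R+[.533,-.2475,.04]
m=(f[:,0]>.56)&(f[:,1]>-.26)&(f[:,1]<-.14)&(f[:,2]<.5)
q=f[m];print(len(q));
for z in np.arange(.1,.5,.03):
    k=(q[:,2]>=z)&(q[:,2]<z+.03)
    if k.any():print(round(z,2),'maxx',q[k,0].max().round(3))
E
```

```text
Traceback (most recent call last):
  File "h.py", line 14, in atd
    o,d=ray(n,u,v); return o+d*dep
        ~~~^^^^^^^
  File "h.py", line 6, in ray
    m=camera_model(n);K=np.array(m['intrinsics']);P=np.array(m['pose'])
ValueError: time passes only in moves, steps and waits
```

View pics/side9b.png

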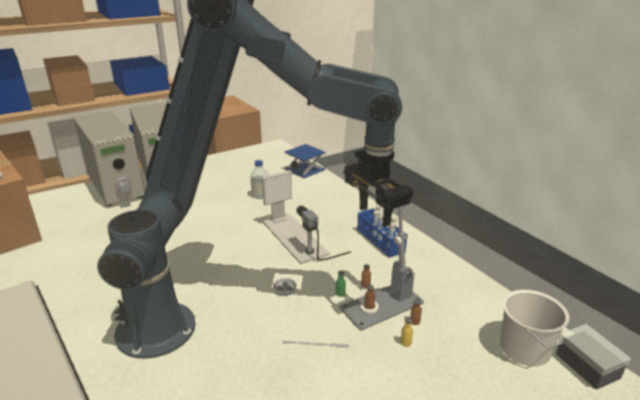

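View pics/top9.png

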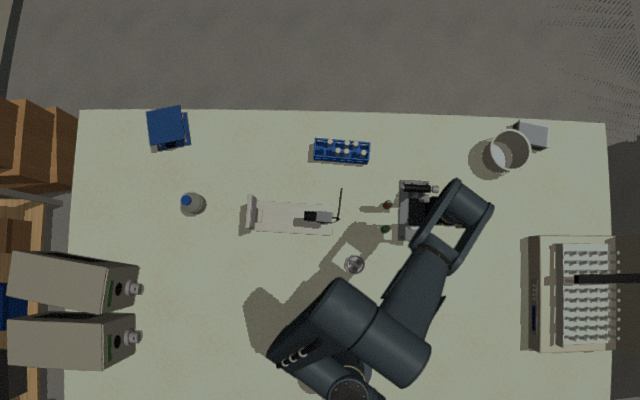

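```bash
cat >> h.py <<'E'
import functools
_cm=camera_model
@functools.lru_cache(None)
def camera_model(n): return _cm(n)
def cloud(n,D):
    m=camera_model(n);K=np.array(m['intrinsics']);P=np.array(m['pose'])
    v,u=np.nonzero(D>0);x=(u-K[0,2])/K[0,0];y=(v-K[1,2])/K[1,1];rd=np.hypot(x,y)+1e-12;r=rd.copy()
    for _ in range(30): r=rd/(1+m['k1']*r*r)
    s=r/rd;c=np.stack([x*s,y*s,np.ones_like(x)])*D[v,u]
    return (P[:3,:3]@c).T+P[:3,3],u,v
E
python3 - <<'E'
from h import *
t=read_state()['position'];print(t,read_state()['time_s'])
P=np.vstack([cloud(n,np.load(f))[0] for n,f in(('top','pics/top9.npy'),('side','pics/side9b.npy'))])
P=P[(abs(P[:,0]-.53)<.2)&(abs(P[:,1]+.2456)<.2)&(P[:,2]>.345)]
R=P-t
for z in np.arange(.04,.5,.03):
    m=(R[:,2]>=z)&(R[:,2]<z+.03)
    if m.sum()>3: print(round(z,2),m.sum(),'x',np.percentile(R[m,0],[1,99]).round(3),'y',np.percentile(R[m,1],[1,99]).round(3))
f=R+[.533,-.2475,.04]
q=f[(f[:,0]>.55)&(f[:,1]>-.27)&(f[:,1]<-.14)]
for z in np.arange(.1,.5,.03):
    k=(q[:,2]>=z)&(q[:,2]<z+.03)
    if k.any():print(round(z,2),k.sum(),'maxx',q[k,0].max().round(3))
E
```

```text
[ 0.5334991  -0.24801787  0.31978159] 18.45
0.04 172 x [-0.042  0.03 ] y [-0.088  0.086]
0.07 1089 x [-0.042  0.034] y [-0.094  0.096]
0.1 1003 x [-0.039  0.032] y [-0.095  0.096]
0.13 374 x [-0.039  0.036] y [-0.018  0.054]
0.16 441 x [-0.039  0.028] y [-0.037  0.049]
0.19 428 x [-0.037  0.021] y [-0.035  0.032]
0.22 384 x [-0.036  0.019] y [-0.034  0.034]
0.25 441 x [-0.098  0.019] y [-0.062  0.089]
0.28 1507 x [-0.155  0.055] y [-0.067  0.122]
0.31 3422 x [-0.173  0.049] y [-0.061  0.13 ]
0.34 2889 x [-0.198  0.006] y [-0.027  0.137]
0.37 1250 x [-0.202 -0.104] y [0.061 0.175]
0.4 1102 x [-0.203 -0.135] y [0.081 0.195]
0.43 879 x [-0.203 -0.15 ] y [0.105 0.2  ]
0.46 140 x [-0.203 -0.19 ] y [0.151 0.201]
0.1 42 maxx 0.57
0.13 122 maxx 0.571
0.16 23 maxx 0.562
0.19 62 maxx 0.57
0.22 1 maxx 0.558
0.25 1 maxx 0.555
0.31 33 maxx 0.597
0.34 345 maxx 0.595
0.37 148 maxx 0.58
```

The wrist would pass within a few mm of the raised handle if the tool stayed vertical, so I'll lean the tool 12° back about the jaw axis. Then I descend.

Request:
arm_command([
  {"translation": [0,0,0],"dr": [0,1,0],"jaw": 0},
  {"translation": [0,0,0],"dr": [0,1,0],"jaw": 0},
  {"translation": [-0.2,0,0.95],"dr": [0,0,0],"jaw": 0},
  {"translation": [-0.2,0,0.95],"dr": [0,0,0],"jaw": 0},
  {"translation": [-0.2,0,0.95],"dr": [0,0,0],"jaw": 0},
  {"translation": [-0.2,0,0.95],"dr": [0,0,0],"jaw": 0},
  {"translation": [-0.2,0,0.95],"dr": [0,0,0],"jaw": 0},
  {"translation": [-0.2,0,0.95],"dr": [0,0,0],"jaw": 0},
  {"translation": [-0.2,0,0.95],"dr": [0,0,0],"jaw": 0},
  {"translation": [-0.2,0,0.6],"dr": [0,0,0],"jaw": 0},
  {"translation": [0,0,0],"dr": [0,0,0],"jaw": 0},
  {"translation": [0,0,0],"dr": [0,0,0],"jaw": 0},
])

```text
time_s: 19.45
position: [0.5325, -0.2485, 0.1342]
tcp_rot: [[0.977, -0.028, 0.21], [-0.027, -1.0, -0.007], [0.21, 0.001, -0.978]]
force: [-0.2, -0.8, 0.3]
opening: 0.998
```

```bash
python3 - <<'E'
from h import *
s=read_state();p=s['position'];R=s['tcp_rot'];print(s['time_s'],p.round(4),R.round(3),s['force'].round(2),s['opening'],s['joint_positions'].round(1))
print('tool delta units',(R.T@(np.array([.5353,-.2475,.0402])-p)/.025).round(2))
a=snap('side','side10')[0]
cv2.imwrite('pics/c14.png',cv2.resize(a[150:330,300:460],(533,600),interpolation=cv2.INTER_CUBIC)[:,:,::-1])
E
```

```text
19.45 [ 0.5325 -0.2485  0.1342] [[ 0.977 -0.028  0.21 ]
 [-0.027 -1.    -0.007]
 [ 0.21   0.001 -0.978]] [-0.18 -0.8   0.27] 0.9975588411875919 [-39.7  31.7 101.1  12.   38.3  43. ]
tool delta units [-0.68 -0.05  3.7 ]
```

View pics/c14.png

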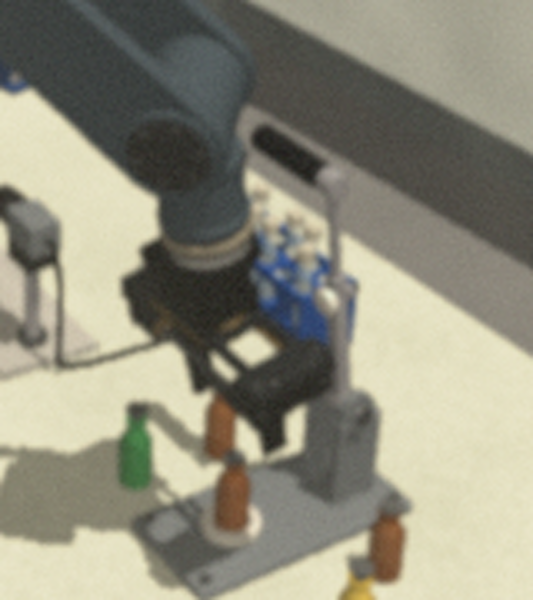

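Request:
arm_command([
  {"translation": [-0.14,-0.01,0.74],"dr": [0,0,0],"jaw": 0},
  {"translation": [-0.14,-0.01,0.74],"dr": [0,0,0],"jaw": 0},
  {"translation": [-0.14,-0.01,0.74],"dr": [0,0,0],"jaw": 0},
  {"translation": [-0.14,-0.01,0.74],"dr": [0,0,0],"jaw": 0},
  {"translation": [-0.12,-0.01,0.74],"dr": [0,0,0],"jaw": 0},
  {"translation": [0,0,0],"dr": [0,0,0],"jaw": 0},
  {"translation": [0,0,0],"dr": [0,0,0],"jaw": 0.4},
  {"translation": [0,0,0],"dr": [0,0,0],"jaw": 0.4},
  {"translation": [0,0,0],"dr": [0,0,0],"jaw": 0.4},
  {"translation": [0,0,0],"dr": [0,0,0],"jaw": 0.4},
])

```text
time_s: 20.33
position: [0.5349, -0.2471, 0.0408]
tcp_rot: [[0.977, -0.027, 0.21], [-0.026, -1.0, -0.008], [0.21, 0.002, -0.978]]
force: [0.2, 0.4, 0.9]
opening: 0.782
```

```bash
python3 - <<'E'
from h import *
s=read_state();p=s['position'];R=s['tcp_rot'];print(s['time_s'],p.round(4),R.round(3),s['force'].round(2),s['opening'])
a=snap('side','side11')[0]
cv2.imwrite('pics/c15.png',cv2.resize(a[230:330,320:420],(600,600),interpolation=cv2.INTER_CUBIC)[:,:,::-1])
E
```

```text
20.3333 [ 0.5349 -0.2471  0.0408] [[ 0.977 -0.027  0.21 ]
 [-0.026 -1.    -0.008]
 [ 0.21   0.002 -0.978]] [0.19 0.35 0.92] 0.7822428403621018
```

View pics/c15.png

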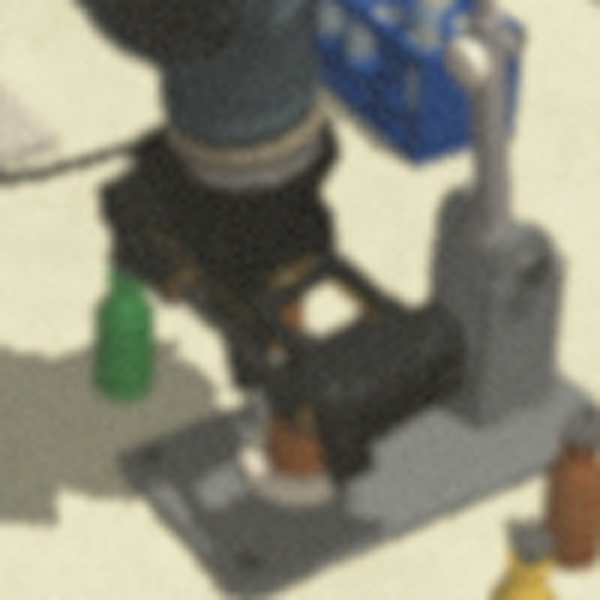

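The fingers straddle the vial. Closing gently and watching the lateral force.

Request:
arm_command([
  {"translation": [0,0,0],"dr": [0,0,0],"jaw": 0.6},
  {"translation": [0,0,0],"dr": [0,0,0],"jaw": 0.6},
  {"translation": [0,0,0],"dr": [0,0,0],"jaw": 0.6},
  {"translation": [0,0,0],"dr": [0,0,0],"jaw": 0.6},
  {"translation": [0,0,0],"dr": [0,0,0],"jaw": 0.62},
  {"translation": [0,0,0],"dr": [0,0,0],"jaw": 0.64},
])

```text
time_s: 20.88
position: [0.534, -0.2465, 0.039]
tcp_rot: [[0.978, -0.027, 0.208], [-0.027, -1.0, -0.006], [0.208, 0.0, -0.978]]
force: [-0.4, -0.7, 0.2]
opening: 0.386
```

Request:
arm_command([
  {"translation": [0,0,0],"dr": [0,0,0],"jaw": 0.66},
  {"translation": [0,0,0],"dr": [0,0,0],"jaw": 0.68},
  {"translation": [0,0,0],"dr": [0,0,0],"jaw": 0.7},
  {"translation": [0,0,0],"dr": [0,0,0],"jaw": 0.75},
  {"translation": [0,0,0],"dr": [0,0,0],"jaw": 1},
  {"translation": [0,0,0],"dr": [0,0,0],"jaw": 1},
  {"translation": [0,0,0],"dr": [0,0,0],"jaw": 1},
  {"translation": [0,0,0],"dr": [0,0,0],"jaw": 1},
])

```text
time_s: 21.55
position: [0.5345, -0.2479, 0.0394]
tcp_rot: [[0.977, -0.028, 0.209], [-0.027, -1.0, -0.008], [0.21, 0.003, -0.978]]
force: [-1.4, -5.5, 0.7]
opening: 0.338
```

Request:
arm_command([
  {"translation": [0,0.04,0],"dr": [0,0,0],"jaw": 1},
  {"translation": [0,0,0],"dr": [0,0,0],"jaw": 1},
  {"translation": [0.04,0,-0.2],"dr": [0,0,0],"jaw": 1},
  {"translation": [0.04,0,-0.2],"dr": [0,0,0],"jaw": 1},
  {"translation": [0.06,0,-0.29],"dr": [0,0,0],"jaw": 1},
  {"translation": [0.08,0,-0.39],"dr": [0,0,0],"jaw": 1},
  {"translation": [0.1,0,-0.49],"dr": [0,0,0],"jaw": 1},
  {"translation": [0.1,0,-0.49],"dr": [0,0,0],"jaw": 1},
  {"translation": [0.1,0,-0.49],"dr": [0,0,0],"jaw": 1},
  {"translation": [0.1,0,-0.49],"dr": [0,0,0],"jaw": 1},
  {"translation": [0.1,0,-0.49],"dr": [0,0,0],"jaw": 1},
  {"translation": [0.1,0,-0.49],"dr": [0,0,0],"jaw": 1},
])

```text
time_s: 22.55
position: [0.5324, -0.2462, 0.143]
tcp_rot: [[0.978, -0.027, 0.207], [-0.027, -1.0, -0.004], [0.207, -0.001, -0.978]]
force: [0.7, -0.4, -0.7]
opening: 0.33
```

```bash
python3 - <<'E'
from h import *
s=read_state();p=s['position'];R=s['tcp_rot'];print(s['time_s'],p.round(4),R.round(3),s['force'].round(2),s['opening'],s['joint_positions'].round(1))
a=snap('side','side12')[0]
cv2.imwrite('pics/c16.png',cv2.resize(a[200:330,310:440],(600,600),interpolation=cv2.INTER_CUBIC)[:,:,::-1])
E
```

```text
22.55 [ 0.5324 -0.2462  0.143 ] [[ 0.978 -0.027  0.207]
 [-0.027 -1.    -0.004]
 [ 0.207 -0.001 -0.978]] [ 0.7  -0.41 -0.74] 0.3298630466416866 [-39.5  30.8 100.7  11.6  39.6  43.6]
```

View pics/c16.png

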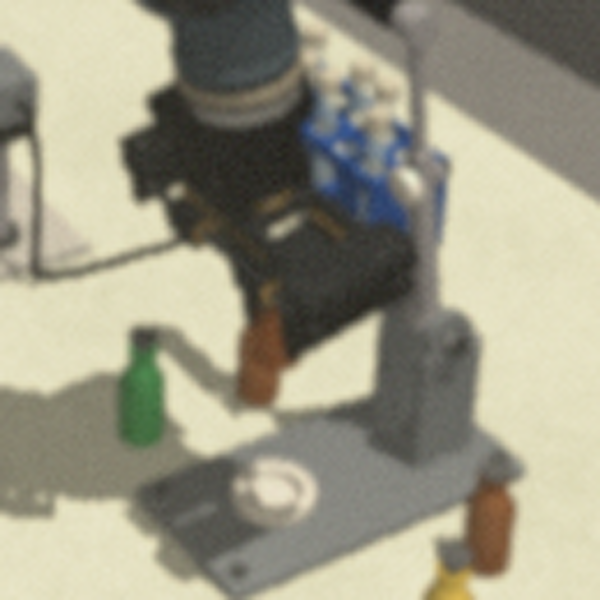

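Vial is lifted and the nest is empty. Moving up and back, then across.

Request:
arm_command([
  {"translation": [-0.15,0,-0.44],"dr": [0,0,0],"jaw": 1},
  {"translation": [-0.3,0,-0.88],"dr": [0,0,0],"jaw": 1},
  {"translation": [-0.3,0,-0.88],"dr": [0,0,0],"jaw": 1},
  {"translation": [-0.3,0,-0.88],"dr": [0,0,0],"jaw": 1},
  {"translation": [-0.3,0,-0.88],"dr": [0,0,0],"jaw": 1},
  {"translation": [-0.15,-0.2,-0.44],"dr": [0,0,0],"jaw": 1},
  {"translation": [0,-0.4,0],"dr": [0,0,0],"jaw": 1},
  {"translation": [-0.02,-0.6,0],"dr": [0,0,0],"jaw": 1},
  {"translation": [-0.03,-0.8,0],"dr": [0,0,0],"jaw": 1},
  {"translation": [-0.03,-0.9,0],"dr": [0,0,0],"jaw": 1},
  {"translation": [-0.03,-0.9,0],"dr": [0,0,0],"jaw": 1},
  {"translation": [-0.03,-0.9,0],"dr": [0,0,0],"jaw": 1},
])

```text
time_s: 23.6
position: [0.4723, -0.1257, 0.2393]
tcp_rot: [[0.978, -0.027, 0.205], [-0.027, -1.0, -0.003], [0.205, -0.002, -0.979]]
force: [1.4, -0.2, -1.3]
opening: 0.34
```

Request:
arm_command([
  {"translation": [-0.03,-0.9,0],"dr": [0,0,0],"jaw": 1},
  {"translation": [-0.03,-0.9,0],"dr": [0,0,0],"jaw": 1},
  {"translation": [-0.03,-0.9,0],"dr": [0,0,0],"jaw": 1},
  {"translation": [-0.03,-0.9,0],"dr": [0,0,0],"jaw": 1},
  {"translation": [-0.03,-0.9,0],"dr": [0,0,0],"jaw": 1},
  {"translation": [-0.03,-0.9,0],"dr": [0,0,0],"jaw": 1},
  {"translation": [-0.03,-0.9,0],"dr": [0,0,0],"jaw": 1},
  {"translation": [-0.03,-0.9,0],"dr": [0,0,0],"jaw": 1},
  {"translation": [-0.03,-0.9,0],"dr": [0,0,0],"jaw": 1},
  {"translation": [-0.03,-0.9,0],"dr": [0,0,0],"jaw": 1},
  {"translation": [-0.03,-0.7,0],"dr": [0,0,0],"jaw": 1},
  {"translation": [-0.02,-0.4,0],"dr": [0,0,0],"jaw": 1},
])

```text
time_s: 24.6
position: [0.4698, 0.1272, 0.2374]
tcp_rot: [[0.979, -0.025, 0.204], [-0.025, -1.0, -0.004], [0.204, -0.001, -0.979]]
force: [-0.7, -0.0, 0.1]
opening: 0.335
```

Request:
arm_command([
  {"translation": [0,0,0],"dr": [0.1,0,-0.49],"jaw": 1},
  {"translation": [0,0,0],"dr": [0.2,0,-0.95],"jaw": 1},
  {"translation": [0,0,0],"dr": [0.2,0,-0.95],"jaw": 1},
  {"translation": [0,0,0],"dr": [0.2,0,-0.95],"jaw": 1},
  {"translation": [0,0,0],"dr": [0.2,0,-0.95],"jaw": 1},
  {"translation": [0,0,0],"dr": [0.2,0,-0.95],"jaw": 1},
  {"translation": [0,0,0],"dr": [0.2,0,-0.95],"jaw": 1},
  {"translation": [0,0,0],"dr": [0.2,0,-0.95],"jaw": 1},
  {"translation": [0,0,0],"dr": [0.2,0,-0.95],"jaw": 1},
  {"translation": [0,0,0],"dr": [0.2,0,-0.95],"jaw": 1},
  {"translation": [0,0,0],"dr": [0.2,0,-0.95],"jaw": 1},
  {"translation": [0,0,0],"dr": [0.2,0,-0.95],"jaw": 1},
])

```text
time_s: 25.6
position: [0.4702, 0.1255, 0.2375]
tcp_rot: [[0.401, 0.912, 0.083], [0.893, -0.41, 0.188], [0.206, -0.001, -0.979]]
force: [0.7, -0.1, -0.7]
opening: 0.334
```

Request:
arm_command([
  {"translation": [0,0,0],"dr": [0.2,0,-0.95],"jaw": 1},
  {"translation": [0,0,0],"dr": [0.2,0,-0.95],"jaw": 1},
  {"translation": [0,0,0],"dr": [0.2,0,-0.95],"jaw": 1},
  {"translation": [0,0,0],"dr": [0.15,0,-0.7],"jaw": 1},
  {"translation": [0,0,0],"dr": [0,0,0],"jaw": 1},
  {"translation": [0,0,0],"dr": [0,0,0],"jaw": 1},
  {"translation": [0,0,0],"dr": [0,0,0],"jaw": 1},
])

```text
time_s: 26.18
position: [0.4708, 0.125, 0.2382]
tcp_rot: [[0.048, 0.999, 0.01], [0.977, -0.049, 0.206], [0.206, -0.0, -0.979]]
force: [0.4, -0.1, -0.9]
opening: 0.335
```

```bash
python3 - <<'E'
from h import *
s=read_state();p=s['position'];R=s['tcp_rot'];print(s['time_s'],p.round(4),R.round(3),s['force'].round(2),s['opening'],s['joint_positions'].round(1))
a=snap('side','side13')[0]
b=snap('top','top13')[0]
cv2.imwrite('pics/c17.png',np.hstack([cv2.resize(a[120:270,220:340],(400,500)),cv2.resize(b[160:260,230:350],(400,333))[:, :] if 0 else cv2.resize(b[150:270,230:326],(400,500))])[:,:,::-1])
print(proj('side',p))
E
```

```text
26.1833 [0.4708 0.125  0.2382] [[ 0.048  0.999  0.01 ]
 [ 0.977 -0.049  0.206]
 [ 0.206 -0.    -0.979]] [ 0.36 -0.09 -0.94] 0.3351464174122796 [ -5.8  18.4 103.3  13.8  59.7 -10.2]
(np.float64(284.08851602641374), np.float64(190.55955375715936))
```

View pics/c17.png

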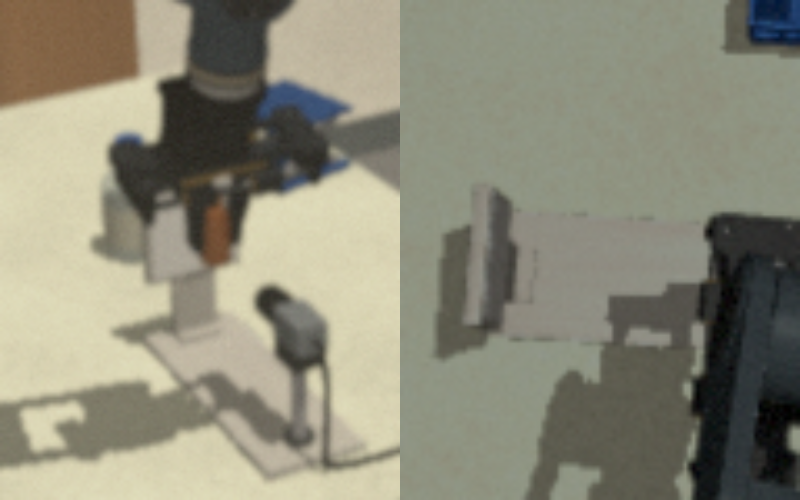

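```bash
python3 - <<'E'
from h import *
a=cv2.imread('pics/side0.png')[160:265,245:350]
cv2.imwrite('pics/c18.png',cv2.resize(a,(600,600),interpolation=cv2.INTER_CUBIC))
V=np.array([.5415,.233,.14]);yaw=np.radians(-2);ex=np.array([np.cos(yaw),np.sin(yaw),0]);ey=np.array([-np.sin(yaw),np.cos(yaw),0]);ez=np.array([0,0,1.])
f=lambda n,X:(np.array(proj(n,X))-[245,160])*600/105
print('lens c',f('side',V-ey*.085)); 
for sx in(-1,1):
  for z in(.085,.195): print('panel',sx,z,f('side',[*(V+ey*.085+sx*ex*.055)[:2],z]))
for sx in(-1,1): print('base near',f('side',[*(V-ey*.18+sx*ex*.055)[:2],.01]))
E
```

```text
lens c [313.18073152 280.54668426]
panel -1 0.085 [108.80136522 262.08881392]
panel -1 0.195 [ 99.17542858 103.8980215 ]
panel 1 0.085 [265.63279547 219.99215716]
panel 1 0.195 [260.92238458  64.93574714]
base near [310.75052204 575.86376564]
base near [477.15153986 520.32358078]
```

View pics/c18.png

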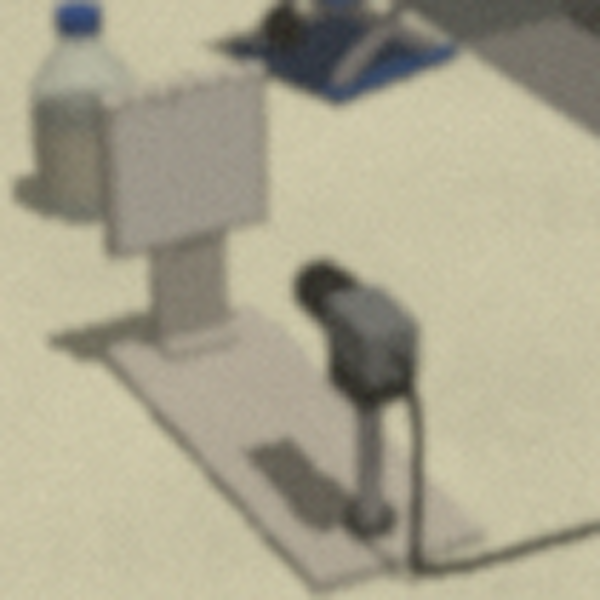

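```bash
python3 - <<'E'
from h import *
s=read_state();p=s['position'];R=s['tcp_rot']
V=np.array([.5415,.233,.14]);o=np.array([.0079,0,-.0439])
T=V-R@o;print('T',T,'now',p)
w=[p,[T[0],T[1],p[2]],T]
q=p
for x in([T[0],T[1],p[2]],T): 
    d=R.T@(np.array(x)-q)/.025;print(d.round(2));q=np.array(x)
E
```

```text
T [0.54158909 0.23430223 0.09541395] now [0.47105232 0.12483486 0.23851756]
[4.41 2.61 0.93]
[-1.18 -0.    5.6 ]
```

Request:
arm_command([
  {"translation": [0.37,0.22,0.08],"dr": [0,0,0],"jaw": 1},
  {"translation": [0.7,0.42,0.15],"dr": [0,0,0],"jaw": 1},
  {"translation": [0.74,0.43,0.15],"dr": [0,0,0],"jaw": 1},
  {"translation": [0.74,0.43,0.15],"dr": [0,0,0],"jaw": 1},
  {"translation": [0.74,0.43,0.15],"dr": [0,0,0],"jaw": 1},
  {"translation": [0.7,0.42,0.15],"dr": [0,0,0],"jaw": 1},
  {"translation": [0.42,0.26,0.1],"dr": [0,0,0],"jaw": 1},
  {"translation": [0,0,0],"dr": [0,0,0],"jaw": 1},
  {"translation": [0,0,0],"dr": [0,0,0],"jaw": 1},
])

```text
time_s: 27.03
position: [0.5418, 0.2343, 0.2385]
tcp_rot: [[0.045, 0.999, 0.01], [0.978, -0.046, 0.205], [0.205, 0.001, -0.979]]
force: [-0.5, 0.6, -1.4]
opening: 0.335
```

Request:
arm_command([
  {"translation": [-0.06,0,0.3],"dr": [0,0,0],"jaw": 1},
  {"translation": [-0.12,0,0.6],"dr": [0,0,0],"jaw": 1},
  {"translation": [-0.12,0,0.6],"dr": [0,0,0],"jaw": 1},
  {"translation": [-0.12,0,0.6],"dr": [0,0,0],"jaw": 1},
  {"translation": [-0.12,0,0.6],"dr": [0,0,0],"jaw": 1},
  {"translation": [-0.12,0,0.6],"dr": [0,0,0],"jaw": 1},
  {"translation": [-0.12,0,0.6],"dr": [0,0,0],"jaw": 1},
  {"translation": [-0.12,0,0.6],"dr": [0,0,0],"jaw": 1},
  {"translation": [-0.12,0,0.6],"dr": [0,0,0],"jaw": 1},
  {"translation": [-0.1,0,0.5],"dr": [0,0,0],"jaw": 1},
  {"translation": [0,0,0],"dr": [0,0,0],"jaw": 1},
  {"translation": [0,0,0],"dr": [0,0,0],"jaw": 1},
])

```text
time_s: 28.03
position: [0.5415, 0.2343, 0.0954]
tcp_rot: [[0.048, 0.999, 0.009], [0.978, -0.049, 0.205], [0.205, -0.001, -0.979]]
force: [0.4, 0.4, -1.6]
opening: 0.341
```

```bash
python3 - <<'E'
from h import *
s=read_state();p=s['position'];R=s['tcp_rot'];print(s['time_s'],p.round(4),R.round(3),s['force'].round(2),s['opening'],s['joint_positions'].round(1))
a=snap('side','side14')[0]
b=snap('top','top14')[0]
cv2.imwrite('pics/c19.png',np.hstack([cv2.resize(a[150:255,245:329],(480,600),interpolation=cv2.INTER_CUBIC),cv2.resize(b[170:260,240:288],(320,600),interpolation=cv2.INTER_CUBIC)])[:,:,::-1])
print('neck',p+R@np.array([.0079,0,-.0439]),proj('side',p+R@np.array([.0079,0,-.0439])),proj('side',[.5415,.233,.07]))
E
```

```text
28.0333 [0.5415 0.2343 0.0954] [[ 0.048  0.999  0.009]
 [ 0.978 -0.049  0.205]
 [ 0.205 -0.001 -0.979]] [ 0.4   0.39 -1.64] 0.3407917604884722 [ 6.5 37.2 97.3 16.7 44.8 -2.5]
neck [0.5414911  0.2330351  0.14001205] (np.float64(288.14366872281755), np.float64(198.47283005513128)) (np.float64(288.7473945944927), np.float64(216.03495864354218))
```

View pics/c19.png

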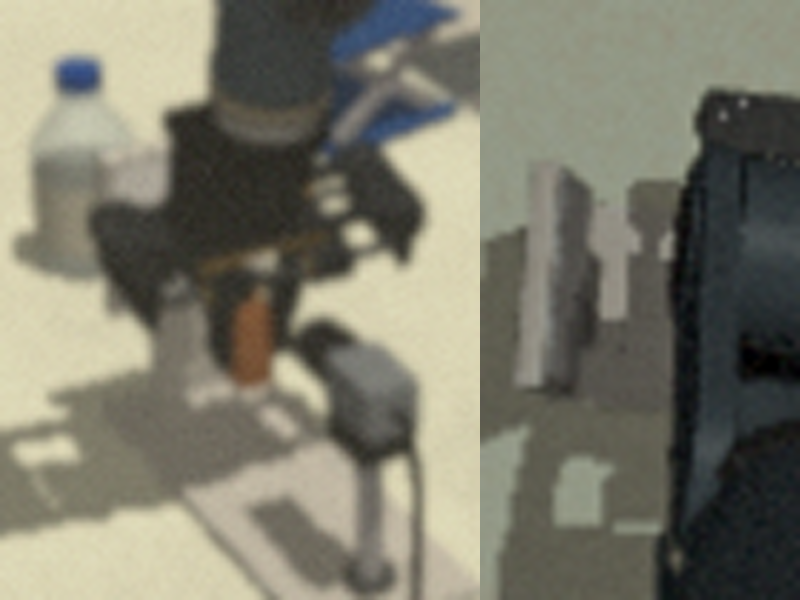

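```bash
python3 - <<'E'
from h import *
a=cv2.imread('pics/side14.png');h=cv2.cvtColor(cv2.GaussianBlur(a,(3,3),0),cv2.COLOR_BGR2HSV)
m=((h[...,0]<15)&(h[...,1]>90))
for v in range(196,222):
    r=np.nonzero(m[v,270:310])[0]
    if len(r):print(v,r.min()+270,r.max()+270,end='; ')
print()
V=np.array([.5415,.233])
t=np.linspace(0,2*np.pi,200)
for z in(.07,.09,.115):
    q=np.array([proj('side',[V[0]+.015*np.cos(k),V[1]+.015*np.sin(k),z]) for k in t]);print(z,q.min(0).round(1),q.max(0).round(1))
for z in(.14,.144):
    q=np.array([proj('side',[V[0]+.01*np.cos(k),V[1]+.01*np.sin(k),z]) for k in t]);print(z,q.min(0).round(1),q.max(0).round(1))
cv2.imwrite('pics/c20.png',cv2.resize(a[180:225,265:310],(600,600),interpolation=cv2.INTER_CUBIC))
# calibration check of same kind: vial in nest, robot-frame
for z in(.014,.03):
    q=np.array([proj('side',[.5335+.015*np.cos(k),-.2485+.015*np.sin(k),z]) for k in t]);print('nest',z,q.min(0).round(1),q.max(0).round(1))
E
```

```text
202 288 288; 203 287 291; 204 287 291; 205 286 292; 206 286 292; 207 285 292; 208 285 292; 209 285 292; 210 285 292; 211 286 291; 212 285 291; 213 286 291; 214 286 290; 215 286 291; 216 286 290; 
0.07 [284.5 213.9] [293.  218.2]
0.09 [284.3 209. ] [292.9 213.3]
0.115 [284.  202.7] [292.7 207. ]
0.14 [285.2 197.1] [291.1 199.9]
0.144 [285.2 196.1] [291.  198.8]
nest 0.014 [364.  303.5] [374.6 310.6]
nest 0.03 [364.3 299.1] [374.9 306.2]
```

View pics/c20.png

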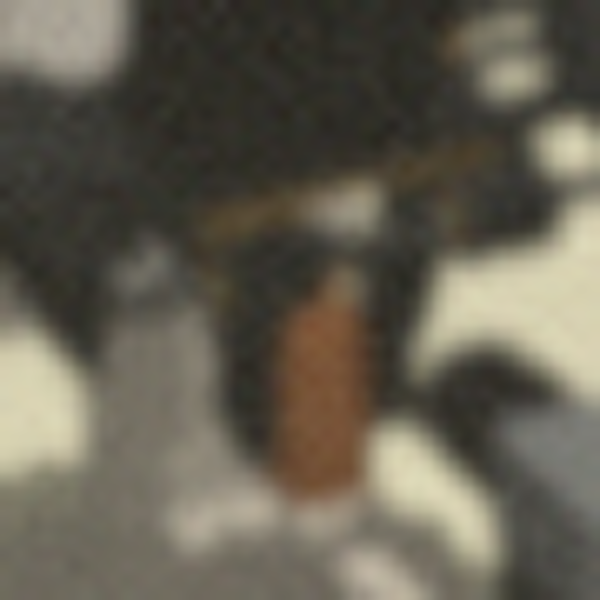

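```bash
python3 - <<'E'
from h import *
def amb(tag):
    a=cv2.imread(f'pics/{tag}.png').astype(float); return a[...,2]-a[...,0]  # R-B
def cross(p,lo,hi):
    # half crossing positions
    t=(p.max()+np.median(np.r_[p[:2],p[-2:]]))/2
    i=np.nonzero(p>t)[0];a,b=i[0],i[-1]
    l=a-(p[a]-t)/(p[a]-p[a-1]) if a>0 else a; r=b+(p[b]-t)/(p[b]-p[b+1]) if b+1<len(p) else b
    return l+lo,r+lo
A=amb('side14')
for v in range(204,217,2): 
    l,r=cross(A[v-1:v+2,278:300].mean(0),278,300);print(v,round(l,2),round(r,2),round((l+r)/2,2))
c=A[200:228,286:291].mean(1);print(c.round(0), cross(c,200,228))
# reference: vial_b in side0 
B=amb('side0')
for v in range(312,325,3):
    l,r=cross(B[v-1:v+2,408:424].mean(0),408,424);print('b',v,round(l,2),round(r,2),round((l+r)/2,2))
c=B[298:335,414:419].mean(1);print(cross(c,298,335))
E
```

```text
204 286.55 291.24 288.9
206 285.87 291.54 288.71
208 285.62 291.88 288.75
210 285.58 292.16 288.87
212 285.58 292.37 288.97
214 285.55 292.12 288.83
216 285.78 291.61 288.7
[17. 25. 37. 51. 61. 63. 63. 61. 61. 63. 60. 60. 59. 59. 59. 58. 54. 42.
 32. 25. 21. 18. 18. 19. 17. 17. 16. 17.] (np.float64(202.2357142857143), np.float64(217.2058823529412))
b 312 413.19 420.52 416.86
b 315 412.6 419.94 416.27
b 318 412.71 420.04 416.38
b 321 412.5 420.25 416.38
b 324 408.29 411.28 409.79
(np.float64(305.3888888888889), np.float64(323.7647058823529))
```

Request:
arm_command([
  {"translation": [0,0,0],"dr": [0,0,0],"jaw": 1},
  {"translation": [0,0,0],"dr": [0,0,0],"jaw": 1},
  {"translation": [0,0,0],"dr": [0,0,0],"jaw": 1},
  {"translation": [0,0,0],"dr": [0,0,0],"jaw": 1},
  {"translation": [0,0,0],"dr": [0,0,0],"jaw": 1},
  {"translation": [0,0,0],"dr": [0,0,0],"jaw": 1},
])

```text
time_s: 28.63
position: [0.5426, 0.2353, 0.0963]
tcp_rot: [[0.046, 0.999, 0.012], [0.978, -0.047, 0.205], [0.206, 0.002, -0.979]]
force: [0.2, 0.1, -0.9]
opening: 0.336
```

```bash
python3 - <<'E'
from h import *
a=snap('side','side15')[0][:,:,::-1];o=cv2.imread('pics/side0.png')
s=read_state();print(s['position'].round(4),s['qvel'].round(2),s['opening'],(s['tcp_rot'].T[:,2]).round(3))
cv2.imwrite('pics/c21.png',np.vstack([o[170:360,240:560],a[170:360,240:560]])[:, :].repeat(1,0))
d=cv2.GaussianBlur(cv2.absdiff(a,o),(5,5),0).max(2);n,l,st,c=cv2.connectedComponentsWithStats((d>35).astype(np.uint8))
print([(st[i,:5].tolist()) for i in range(1,n) if st[i,4]>6])
E
```

```text
[0.5426 0.2353 0.0962] [-0.1   0.1  -0.07 -0.11  0.01 -0.03] 0.33680908521731817 [ 0.206  0.002 -0.979]
[[4, 0, 145, 337, 26221], [144, 0, 176, 275, 16559], [151, 63, 11, 16, 95], [131, 115, 16, 25, 273], [98, 120, 54, 95, 2195], [131, 146, 6, 6, 20], [114, 160, 8, 8, 52], [138, 275, 23, 10, 101], [359, 282, 17, 29, 304]]
```

View pics/c21.png

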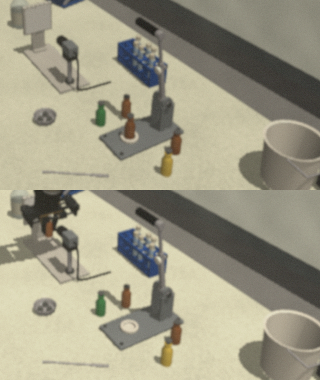

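```bash
python3 -c "
from rig import *
print(hand_in())"
```

```text
the job is handed in; nothing more can be done
None
```

The vial is stoppered and held upright at the inspection station, and I have handed the job in at about 28.7 s of the 72 s allowed.

- **Pressing:** I pinched the handle and pulled the lever down to its stop, where about 36 N was felt. The picture afterwards showed the stopper lower on the lip than before.
- **Lever return:** I eased it back at about 0.36 rad/s, pressed it lightly against its rest stop and let go. It stayed at rest.
- **Lifting out:** I gripped the vial with the tool leaned back 12°, because a vertical tool would have brought the wrist within a few mm of the raised handle. The lean carried over to the station, so the tool is still leaned there but the vial is upright.
- **Last checks:**
  - **Neck position:** from the arm's readings the neck is at about (0.5425, 0.234, 0.141). I measured the viewing point at about (0.5415, 0.233, 0.140), good to roughly 2 mm.
  - **Tilt:** about 0.3°.
  - **Grip:** steady.
  - **Bystanders:** the before and after pictures showed no change around the press, rack, dish and spatula except the vial gone from the nest. The bottle is partly hidden by the arm in that view.
- **One disagreement:** in the side view the vial's underside appeared about 0.7 pixel (2–3 mm) higher than predicted. That is about the camera calibration's limit, so I kept the height worked out from the arm's readings.

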